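Put two spice jars away in the sloped tray

ROBOT

A 6-joint arm with a two-finger parallel gripper is mounted at the origin on a cart in front of the work surface, level with it; the furniture and walls round the work are solid. World frame = base frame: x ahead of the robot, y to its left, z up, the work surface at z = 0. Lengths are in m, angles in rad, forces in N, time in s.
With the tool pointing down it reaches from about 0.3 to 0.85 m from the base axis. Payload 5.4 kg.
Tool frame: the origin (TCP) lies at the very end of the fingers, on their centre line; the grasp point (between the pads) lies 19 mm behind it (manip.pinch_z is the distance from the TCP to the grasp point, in m); z points along the fingers, y is the line along which they close (so a half turn about z gives the same grasp; the last joint's range is limited). The gripper opens to 85 mm and grips with 20 to 120 N. Pads are 22 mm wide; open, the fingers measure 114 mm over their backs; the gripper's body (76 mm by 85 mm) begins 54 mm behind the grasp point. The pads swing forward as they close: fully open they stand 13 mm farther back than shut.
Start: joints at [-1.433, 0.158, 1.597, -0, 1.386, -0.21], TCP at [0.196, -0.541, 0.231] pointing down, gripper open.
Joint ranges: [-2.91, 2.91], [-0.94, 2.29], [0.18, 2.7], [-1.29, 4.43], [0.17, 2.64], [-3, 3]. Speed limits (rad/s): [2.57, 2.57, 3.14, 3.14, 3.14, 3.14].

INTERFACE

Orientations are given as a 3x3 rotation matrix whose columns are the frame's x, y, z axes.
In Python, from rig import manip gives the robot as it stands.
- The arm moves only by the tool send_rows, never from a script. Its argument "rows" is a list of rows, each a list of 6 numbers: the shift along the tool's x, y, z each as a share of 0.12 m, from -1 to 1, then the turn, a rotation vector about the tool's x, y, z each as a share of 180 degrees, from -1 to 1. In form: [[dx, dy, dz, rx, ry, rz], ...]. A call has 1 to 5 rows; each row is the pose to reach, as a shift and turn from the pose commanded when the call began, along the tool's axes at that moment, turning the shorter way round; what a row does not reach only later rows make up. A row lasts 1/10 s, in which the tool goes at most 50 mm and 8.59 degrees, less where a joint would pass 70% of its speed; a pose out of reach is approached as far as the arm can. A call with a number of a shift or a turn outside -1 to 1 is refused whole. A call with a gripper value outside its range is refused whole. "claw" is the closure, from -1 (fully open) to 1 (shut), set as the call begins (left out, the last holds). The fingers move at their own pace and stop on an object; "newtons" is the grip in N (left out, the last holds). Time passes only in rows, so rows that repeat a pose let the fingers close. It gives the time, the measured TCP pose, the force, the opening and the grip force at its end, in the units of the state.
- manip.state(): the state, without advancing time (a new reading comes with each control period).
- manip.snapshot(name): name is "scene" or "top"; returns a dict with "image" (384x512x3 uint8, blue, green, red), "z_map" (384x512 float32, m along the optical axis (not along the pixel's ray), 0 where there is no reading), "fx", "fy", "cx", "cy" (pixels), "k1" (the pictures are not rectified: a ray, as slopes to the right and down, at radius r is drawn at 1 + k1 r^2 times it, then the intrinsics apply), "rvec" (rotation vector, rad) and "tvec" (3), from world to camera coordinates, as OpenCV has them. Camera axes: x right, y down, z forward; pixel columns grow to the right and rows downward; lengths in m; the calibration is good to about 2 mm. A picture is of the moment at which its call begins.
- manip.close_job(): hands the job in; it is judged then, once.
The state is a dict: "time_s": time; "joint_pos": joint angles; "qd": joint speeds; "effort": joint torques, N m; "position": TCP position; "ee_rot": TCP orientation; "ft_force": force on the tool from outside, world axes, zero at the start; "ft_torque": the same for the moment, N m; "gripper_width": opening from 0.0 (shut) to 1.0 (fully open); "grasp_force": force on a finger pad.
Only numpy, scipy, OpenCV 4.12 (cv2) and the standard library are available. Lean on these libraries where they do the work, as an engineer would, in place of code of your own. Each camera call takes 0.05 s, during which the arm holds its last target. There are 200 camera calls.

TASK

Put the two spice jars that stand between the sink and the sloped wooden tray away in the tray, the reddish-brown one in the left lane and the dark green one in the right lane. Do them one at a time: stand the jar in the upper (front) half of its lane, slide it down along the lane's floor without lifting it until it rests fully against the back stop, let it go, and only then fetch the other. Treat the glass gently (no dropping or shooting it down the slope) and leave the other things on the worktop alone.

Things in the scene. Friction and masses are not known exactly. Their poses are not given: they have to be found in the camera images.
- red_jar_center (a point): reddish-brown filled square glass spice jar with a grey screw cap, 46 x 46 mm, 96 mm tall with its cap (square body to 79 mm, cap 40 mm across above), 0.1 to 0.24 kg; the point is its centre, 48 mm above its underside, z along its height, x and y square to its sides. It starts standing on the worktop (z = 0)
- green_jar_center (a point): dark green filled square glass spice jar with a grey screw cap, 46 x 46 mm, 96 mm tall with its cap (square body to 79 mm, cap 40 mm across above), 0.1 to 0.24 kg; the point is its centre, 48 mm above its underside, z along its height, x and y square to its sides. It starts standing on the worktop (z = 0)
- left_stop (a point): middle of the left lane's back stop, on the stop's front face at floor level. Axes as the tray's: x down the slope to the stop, z square off the floor. The lane is 60 mm clear between rails 15 mm high; its floor runs 205 mm from here up to the open front edge. A seated jar's centre lies at x = -23, y = 0, z = 48 mm in these axes
- right_stop (a point): middle of the right lane's back stop (96 mm right of left_stop), on the stop's front face at floor level. Axes as the tray's: x down the slope to the stop, z square off the floor. The lane is 60 mm clear between rails 15 mm high; its floor runs 205 mm from here up to the open front edge. A seated jar's centre lies at x = -23, y = 0, z = 48 mm in these axes
- tray: fixed light-wood tray with 2 lanes, 180 mm wide, sloping 14 degrees (0.244 rad) down away from the robot and somewhat to its left; origin mid-floor, 40 mm above the worktop, 100 mm up the slope from the stop's face; x down the slope, y left, z square off the floor. Back stop: a board 44 mm high across the low far end. Friction holds a jar on the slope: it must be pushed or drawn down
- red_jar: the reddish-brown jar; origin at the centre of its underside
- green_jar: the dark green jar; origin at the centre of its underside
- mug: white mug with small leaf marks, 92 x 127 x 95 mm, at the back; leave alone
- timer: white round kitchen timer, 58 mm across, 42 mm high, at the back; leave alone
- dish: small white ramekin, 66 mm across, 34 mm high, at the back, behind the tray; leave alone
- empty_jar: empty glass spice jar with a grey cap, 46 x 46 x 96 mm, on the hob; leave alone
- soap: bottle of washing-up liquid, 52 x 86 x 219 mm, at the back beside the sink; leave alone
- glass: clear drinking glass, 81 mm across, 92 mm high, on the hob; leave alone
Mind the look-alikes: they are no part of the job. Leave any purple look-alike of the green_jar alone.

How it is judged:
On the way, in this order (a step that is already met when the one before it is completed fails the run):
1. one jar stands on the floor of its own lane, in the lane's upper half (((y of red_jar_center in the frame of left_stop between -0.01 and 0.01 m and z of red_jar_center in the frame of left_stop between 0.042 and 0.054 m and angle between the z axis of red_jar_center and the z axis of left_stop, either way round below 0.3 rad and angle between red_jar_center's own z axis and vertical below 0.6 rad and x of red_jar_center in the frame of left_stop between -0.195 and -0.105 m and contact force between red_jar and tray above 0.3 N) or (y of green_jar_center in the frame of right_stop between -0.01 and 0.01 m and z of green_jar_center in the frame of right_stop between 0.042 and 0.054 m and angle between the z axis of green_jar_center and the z axis of right_stop, either way round below 0.3 rad and angle between green_jar_center's own z axis and vertical below 0.6 rad and x of green_jar_center in the frame of right_stop between -0.195 and -0.105 m and contact force between green_jar and tray above 0.3 N))), for 0.1 s.
2. that jar has slid down and rests against the back stop (((y of red_jar_center in the frame of left_stop between -0.01 and 0.01 m and z of red_jar_center in the frame of left_stop between 0.042 and 0.054 m and angle between the z axis of red_jar_center and the z axis of left_stop, either way round below 0.12 rad and angle between red_jar_center's own z axis and vertical below 0.6 rad and x of red_jar_center in the frame of left_stop between -0.027 and -0.019 m) or (y of green_jar_center in the frame of right_stop between -0.01 and 0.01 m and z of green_jar_center in the frame of right_stop between 0.042 and 0.054 m and angle between the z axis of green_jar_center and the z axis of right_stop, either way round below 0.12 rad and angle between green_jar_center's own z axis and vertical below 0.6 rad and x of green_jar_center in the frame of right_stop between -0.027 and -0.019 m))), for 0.2 s.
3. the other jar stands on the floor of its own lane, in the upper half, with the first still at the stop ((((y of red_jar_center in the frame of left_stop between -0.01 and 0.01 m and z of red_jar_center in the frame of left_stop between 0.042 and 0.054 m and angle between the z axis of red_jar_center and the z axis of left_stop, either way round below 0.12 rad and angle between red_jar_center's own z axis and vertical below 0.6 rad and x of red_jar_center in the frame of left_stop between -0.027 and -0.019 m) and (y of green_jar_center in the frame of right_stop between -0.01 and 0.01 m and z of green_jar_center in the frame of right_stop between 0.042 and 0.054 m and angle between the z axis of green_jar_center and the z axis of right_stop, either way round below 0.3 rad and angle between green_jar_center's own z axis and vertical below 0.6 rad and x of green_jar_center in the frame of right_stop between -0.195 and -0.105 m and contact force between green_jar and tray above 0.3 N)) or ((y of green_jar_center in the frame of right_stop between -0.01 and 0.01 m and z of green_jar_center in the frame of right_stop between 0.042 and 0.054 m and angle between the z axis of green_jar_center and the z axis of right_stop, either way round below 0.12 rad and angle between green_jar_center's own z axis and vertical below 0.6 rad and x of green_jar_center in the frame of right_stop between -0.027 and -0.019 m) and (y of red_jar_center in the frame of left_stop between -0.01 and 0.01 m and z of red_jar_center in the frame of left_stop between 0.042 and 0.054 m and angle between the z axis of red_jar_center and the z axis of left_stop, either way round below 0.3 rad and angle between red_jar_center's own z axis and vertical below 0.6 rad and x of red_jar_center in the frame of left_stop between -0.195 and -0.105 m and contact force between red_jar and tray above 0.3 N)))), for 0.1 s.
4. both jars rest against the back stop (y of red_jar_center in the frame of left_stop between -0.01 and 0.01 m and z of red_jar_center in the frame of left_stop between 0.042 and 0.054 m and angle between the z axis of red_jar_center and the z axis of left_stop, either way round below 0.12 rad and angle between each of red_jar_center, green_jar_center's own z axis and vertical below 0.6 rad and x of red_jar_center in the frame of left_stop between -0.027 and -0.019 m and y of green_jar_center in the frame of right_stop between -0.01 and 0.01 m and z of green_jar_center in the frame of right_stop between 0.042 and 0.054 m and angle between the z axis of green_jar_center and the z axis of right_stop, either way round below 0.12 rad and x of green_jar_center in the frame of right_stop between -0.027 and -0.019 m), for 0.2 s.
At the end, for the whole second after the job is handed in: The reddish-brown jar stands in the left lane and the dark green one in the right lane, upright on the sloping floor (within 0.12 rad of square to it), at rest, each with its side against the back stop (gap under 4 mm) and within 10 mm of the lane's middle (all of step 4 and linear speed of each of red_jar, green_jar below 0.02 m/s and angular speed of each of red_jar, green_jar below 0.2 rad/s); the robot touches nothing.
It fails at once if the red jar is lifted off, or lowered on to, the lower half of its lane in place of sliding (more than 14 mm off the floor there) (x of red_jar_center in the frame of left_stop between -0.09 and 0 m and y of red_jar_center in the frame of left_stop between -0.03 and 0.03 m and z of red_jar_center in the frame of left_stop between 0.062 and 0.11 m).
It fails at once if the green jar is lifted off, or lowered on to, the lower half of its lane in place of sliding (more than 14 mm off the floor there) (x of green_jar_center in the frame of right_stop between -0.09 and 0 m and y of green_jar_center in the frame of right_stop between -0.03 and 0.03 m and z of green_jar_center in the frame of right_stop between 0.062 and 0.11 m).
It fails at once if a jar is dropped on to its lane or shot down it (over 0.45 m/s within 25 mm of the lane's floor) ((x of red_jar_center in the frame of left_stop between -0.21 and 0 m and y of red_jar_center in the frame of left_stop between -0.03 and 0.03 m and z of red_jar_center in the frame of left_stop between 0.03 and 0.073 m and linear speed of red_jar above 0.45 m/s) or (x of green_jar_center in the frame of right_stop between -0.21 and 0 m and y of green_jar_center in the frame of right_stop between -0.03 and 0.03 m and z of green_jar_center in the frame of right_stop between 0.03 and 0.073 m and linear speed of green_jar above 0.45 m/s)).
It fails at once if one of the other loose things is disturbed (moved more than 20 mm) (distance of any of mug, timer, dish, empty_jar, soap, glass from where it was at the start of the episode above 0.02 m).
It also fails if it takes over 64 s, if anything falls off the work surface, if the arm or the gripper's body presses on something with over 40 N, if the wrist force passes 120 N, or if a joint passes its speed limit or range.

## Working session

There is one attempt and no reset: what is moved stays moved. The work goes in short steps, Python scripts to look and compute and a tool call to move; the robot and the scene stay as the last step left them, time stands still between calls to the robot, and variables do not carry over. Pictures are saved under pics/ and viewed, at most 10 in all, crops included, and the job is handed in when it is done.

Besides the shell and the picture viewer there is one more tool, called after "Emit:" by a JSON object that holds its "fn" and its "kwargs". send_rows: Moves the arm, as the interface text tells. Its arguments: {"type":"object","properties":{"rows":{"type":"array"},"claw":{"type":"number"},"newtons":{"type":"number"}},"required":["rows"]}

```bash
mkdir -p pics; ls
python3 - <<'E'
from rig import manip
import cv2,numpy as np
for n in("scene","top"):
    s=manip.snapshot(n); cv2.imwrite(f"pics/{n}0.png",s["image"]); np.savez(f"{n}0.npz",**s)
    R=cv2.Rodrigues(np.array(s["rvec"]))[0]; print(n,s["fx"],s["cx"],s["cy"],s["k1"],(-R.T@np.array(s["tvec"]).ravel()).round(3),R[2].round(3))
print(manip.state())
E
```

```text
pics
scene 484.04089968722013 265.09820847440915 183.50733323824068 -0.19070529970445424 [ 0.567 -1.22   0.67 ] [ 0.035  0.907 -0.42 ]
top 400.2473215254649 255.5688483882262 188.9186573449618 -0.04757510384103133 [0.529 0.128 1.177] [ 0.09   0.013 -0.996]
{'time_s': 0.1, 'joint_pos': array([-1.43306717e+00,  1.59011913e-01,  1.59811179e+00, -4.24150824e-05,
        1.38622413e+00, -2.10107744e-01]), 'qd': array([-0.00067154, -0.00207312, -0.00287282,  0.00043381,  0.00058504,
       -0.00234814]), 'effort': array([-1.11308632e-04, -3.96989715e+01, -3.32339358e+01, -2.54885026e-04,
        4.15135626e-03,  3.88176616e-06]), 'position': array([ 0.19588337, -0.54001689,  0.23039808]), 'ee_rot': array([[ 9.40109617e-01,  3.40872159e-01, -2.82275332e-04],
       [ 3.40872121e-01, -9.40108076e-01,  1.73283168e-03],
       [ 3.25304758e-04, -1.72527152e-03, -9.99998459e-01]]), 'ft_force': array([-0.34448843,  0.18480157, -0.75967278]), 'ft_torque': array([ 0.03145367, -0.03144551, -0.01856418]), 'grasp_force': 0.0, 'gripper_width': 1.0032484307588034}
```

```bash
python3 -c "
import cv2
cv2.imwrite('pics/both.png',cv2.vconcat([cv2.imread('pics/scene0.png'),cv2.imread('pics/top0.png')])[:, :])
for n in('scene','top'):
    i=cv2.imread(f'pics/{n}0.png');cv2.imwrite(f'pics/{n}0b.png',cv2.resize(i,(768,576)))"
```

```text
(no output)
```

View pics/scene0b.png

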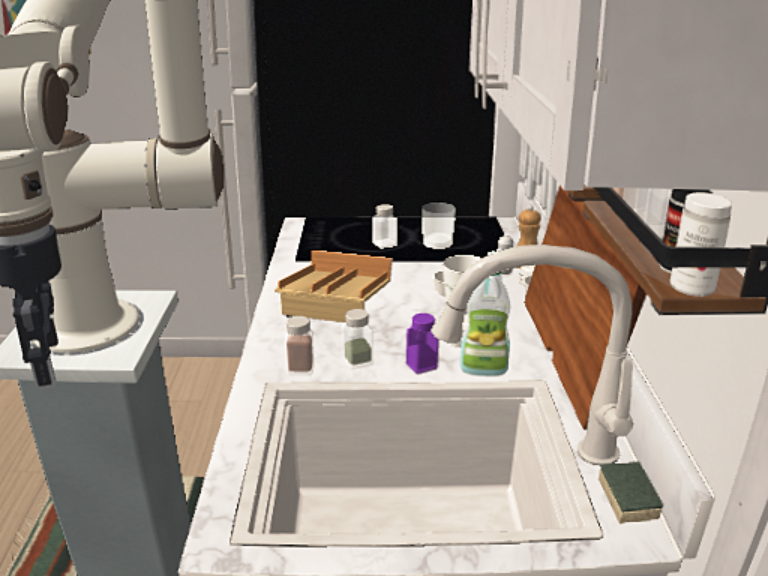

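View pics/top0b.png

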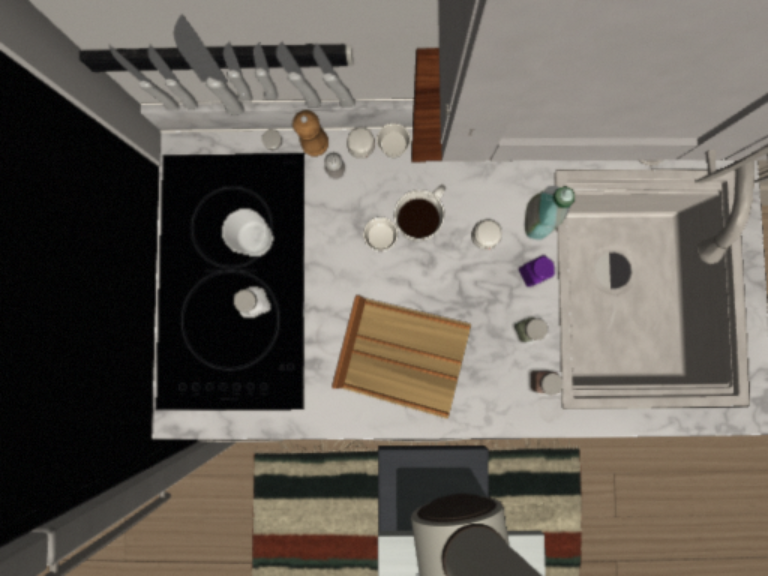

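Scene view (768-scale px): red-brown jar (300,345), dark green jar (357,338), purple look-alike (422,345), soap (487,330), empty jar (384,225). In the top view: red (548,382), green (532,328), purple (538,270), empty jar (250,300), with the tray's stop board on its left side (350,345), so the left lane is the one nearer the robot.

```bash
cat > h.py <<'E'
import numpy as np,cv2
def load(n): return dict(np.load(n,allow_pickle=True))
def cam(s):
    R=cv2.Rodrigues(np.asarray(s["rvec"],float))[0]; t=np.asarray(s["tvec"],float).ravel()
    K=np.array([[s["fx"],0,s["cx"]],[0,s["fy"],s["cy"]],[0,0,1]],float); return K,np.array([float(s["k1"]),0,0,0]),R,t
def rays(s,uv):
    K,d,R,t=cam(s); p=cv2.undistortPoints(np.asarray(uv,float).reshape(-1,1,2),K,d)[:,0]
    return -R.T@t, np.c_[p,np.ones(len(p))]@R
def onplane(s,uv,z):
    o,r=rays(s,uv); return o+r*((z-o[2])/r[:,2])[:,None]
def cloud(s):
    v,u=np.nonzero(s["z_map"]>0); o,r=rays(s,np.c_[u,v]); P=np.full(s["z_map"].shape+(3,),np.nan)
    P[v,u]=o+r*s["z_map"][v,u][:,None]; return P
def proj(s,X):
    K,d,R,t=cam(s); return cv2.projectPoints(np.asarray(X,float).reshape(-1,1,3),cv2.Rodrigues(R)[0],t,K,d)[0][:,0]
E
python3 - <<'E'
from h import *
s=load("top0.npz");P=cloud(s);im=s["image"]
# heights near jars & tray
for nm,(u0,u1,v0,v1) in dict(red=(350,378,243,267),green=(338,370,208,232)).items():
    q=P[v0:v1,u0:u1]; print(nm); print((q[::2,::2,2]*1000).round())
# caps by height
for nm,(u0,u1,v0,v1) in dict(red=(350,378,243,267),green=(338,370,208,232)).items():
    q=P[v0:v1,u0:u1]; m=q[...,2]>.085; print(nm,m.sum(),np.nanmean(q[m],0),np.nanmin(q[m],0),np.nanmax(q[m],0))
# tray
q=P[195:280,215:320]; b=im[195:280,215:320].astype(int); m=(b[...,2]-b[...,0]>35)&(q[...,2]>.01)
pts=q[m];print(m.sum(),np.nanmin(pts,0),np.nanmax(pts,0))
A=np.c_[pts[:,:2],np.ones(len(pts))]; w=np.ones(len(pts),bool)
for _ in range(30):
    c=np.linalg.lstsq(A[w],pts[w,2],rcond=None)[0]; r=pts[:,2]-A@c; w=(r<.004)&(r>-.01)
print("plane",c,w.sum(),"slope",np.degrees(np.arctan(np.hypot(*c[:2]))),"down yaw",np.degrees(np.arctan2(-c[1],-c[0])))
cv2.imwrite("pics/crop.png",cv2.resize(im[190:285,210:390],None,fx=4.4,fy=4.4,interpolation=cv2.INTER_CUBIC))
sc=load("scene0.npz")["image"][160:260,180:310]; cv2.imwrite("pics/crop2.png",cv2.resize(sc,None,fx=5,fy=5,interpolation=cv2.INTER_CUBIC))
E
```

```text
red
[[ -3.   2.   2.  -4.   0.   1.   1.   1.   1.  -1.   3.  -0.   1.   4.]
 [ -0.  -1.   2.  -2.   0.  -0.  -1.   2.   0.   0.  -2.  -1.   3.   6.]
 [  5.   6.  25.  47.  68.  70.  71.  72.  69.  74.  73.   1.   4.   5.]
 [  1.  11.  nan  54.  70.  74.  77.  92.  97.  96.  94.  71.   1.   4.]
 [  0.   4.  28.  55.  73.  76.  90.  97.  94.  98.  90.  97.   3.   5.]
 [  4.   5.  34.  54.  72.  80. 100.  94.  96.  96.  96.  97.  97.  -1.]
 [  2.   8.  32.  51.  70.  79.  96.  93.  96.  96.  95.  95.  95.   3.]
 [  5.   3.  31.  51.  74.  80.  97.  97. 100.  98.  96.  95.  97.   3.]
 [ -2.   2.  33.  52.  76.  76.  92.  96.  94.  97.  96.  98.  -0.   4.]
 [  6.   1.  -1.  49.  71.  70.  76.  99.  94.  92.  98.  99.  -1.   2.]
 [ -3.   1.   0.   1.   6.   2.  69.  71.  69.  96.  71.   4.   4.   4.]
 [  1.  -0.   0.   2.   0.   4.  -0.   3.  -3.   5.  -0.   2.   1.   4.]]
green
[[ -4.  -4.  -0.   2.  -2.   4.   1.   1.  -0.   1.   3.  -2.  -0.   3.
   -4.  -0.]
 [ -1.   0.   2.   3.   0.   6.  -2.  11.  50.  72.  73.  69.   5.  10.
    1.  -0.]
 [  1.   2.   2.  -0.   0.  20.  61.  74.  
[... 532 characters left out ...]
.  68.
   -3.   1.]
 [  2.   3.   3.   2.  19.  51.  70.  74.  75.  87.  91.   2.   0.   1.
   -2.   3.]
 [  1.  -2.  -0.   1.   3.  35.  62.  67.  72.   2.   0.   5.   1.   1.
    0.   2.]
 [  4.   2.   5.   3.   2.   2.  -1.   2.   1.  -1.   1.   1.  -2.   0.
    1.   4.]]
red 173 [ 0.4453553  -0.15611625  0.09561448] [ 0.42509497 -0.17396826  0.08538844] [ 0.46480058 -0.13876708  0.10079672]
green 184 [ 0.54332295 -0.13148269  0.0959127 ] [ 0.52400693 -0.15198283  0.0858151 ] [ 0.56173399 -0.11311749  0.10220919]
5077 [ 0.38304908 -0.01582804  0.01253883] [0.60718123 0.2399956  0.08405374]
plane [-0.06022856 -0.24022062  0.09638966] 3805 slope 13.909765037755156 down yaw 75.92483632448943
```

View pics/crop.png

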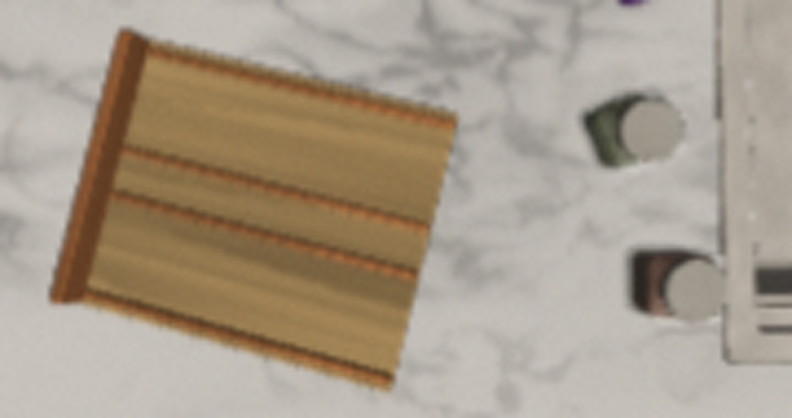

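View pics/crop2.png

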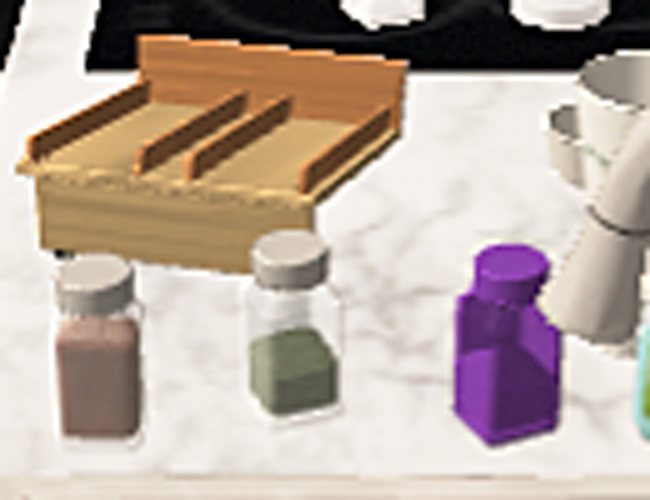

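The crops show the red-brown jar (scene crop 98,350), dark green jar (292,330) and purple look-alike (505,350) kept apart. The top crop shows tray lanes with the board at left; red is nearly square to the world axes and green is turned by about 20°.

Run:
```python
from h import *
s=load("top0.npz");P=cloud(s);im=s["image"]
for nm,(u0,u1,v0,v1) in dict(red=(350,378,243,267),green=(338,370,208,232)).items():
    q=P[v0:v1,u0:u1].reshape(-1,3); q=q[q[:,2]>.02]; print(nm,cv2.minAreaRect((q[:,:2]*1000).astype(np.float32)))
q=P[190:285,210:325]; b=im[190:285,210:325].astype(int); m=(b[...,2]-b[...,0]>25)&(q[...,2]>.012)
pts=q[m]; pix=np.argwhere(m)
m2=cv2.morphologyEx(m.astype(np.uint8),cv2.MORPH_OPEN,np.ones((3,3)));c=max(cv2.findContours(m2,cv2.RETR_EXTERNAL,2)[0],key=cv2.contourArea)
print("minrect px",cv2.minAreaRect(c))
for yaw in (74,75,76,77):
    a=np.radians(yaw); th=np.radians(14)
    xt=np.array([np.cos(a)*np.cos(th),np.sin(a)*np.cos(th),-np.sin(th)]); yt=np.array([-np.sin(a),np.cos(a),0]); zt=np.cross(xt,yt)
    X=pts@xt;Y=pts@yt;Z=pts@zt
    z0=np.median(Z); h=Z-z0
    rail=(h>.008)&(h<.02); board=h>.036
    # rails: histogram sharpness
    H,e=np.histogram(Y[rail]*1000,bins=np.arange(-650,-100,3)); k=H>12
    print(yaw,"z0",z0.round(4),"board front",np.percentile(X[board],[1,3,10,50,97]).round(4),"floor front",np.percentile(X,[.3,1]).round(4),"Y ext",np.percentile(Y,[.3,1,99,99.7]).round(4),(H**2).sum())
    if yaw in(75,76): print(list(zip(e[:-1][k].astype(int),H[k])))
```

```text
red ((445.29779052734375, -154.7000274658203), (41.16151428222656, 45.52916717529297), 88.88904571533203)
green ((543.489501953125, -131.7384033203125), (45.50374984741211, 46.46895217895508), 22.558874130249023)
minrect px ((57.20588302612305, 47.17646789550781), (80.5218276977539, 65.24208068847656), 14.03624439239502)
74 z0 0.0985 board front [0.32   0.3206 0.3216 0.3252 0.3319] floor front [0.1132 0.1151] Y ext [-0.5359 -0.5341 -0.3585 -0.3564] 38446
75 z0 0.0966 board front [0.3134 0.3139 0.3143 0.3178 0.3235] floor front [0.1063 0.1073] Y ext [-0.5395 -0.5381 -0.3625 -0.3613] 41299
[(np.int64(-536), np.int64(50)), (np.int64(-533), np.int64(77)), (np.int64(-530), np.int64(39)), (np.int64(-470), np.int64(53)), (np.int64(-467), np.int64(79)), (np.int64(-464), np.int64(29)), (np.int64(-440), np.int64(56)), (np.int64(-437), np.int64(80)), (np.int64(-434), np.int64(27)), (np.int64(-374), np.int64(59)), (np.int64(-371), np.int64(79)), (np.int64(-368), np.int64(37))]
76 z0 0.0947 board front [0.3055 0.3057 0.3066 0.31   0.316 ] floor front [0.0985 0.0997] Y ext [-0.5436 -0.5421 -0.3666 -0.3651] 42316
[(np.int64(-539), np.int64(66)), (np.int64(-536), np.int64(75)), (np.int64(-533), np.int64(16)), (np.int64(-473), np.int64(69)), (np.int64(-470), np.int64(71)), (np.int64(-467), np.int64(14)), (np.int64(-443), np.int64(70)), (np.int64(-440), np.int64(71)), (np.int64(-437), np.int64(13)), (np.int64(-377), np.int64(72)), (np.int64(-374), np.int64(78)), (np.int64(-371), np.int64(14))]
77 z0 0.0928 board front [0.2964 0.297  0.2985 0.3023 0.3087] floor front [0.0901 0.0921] Y ext [-0.5483 -0.5462 -0.3701 -0.3681] 33800
```

```bash
cat >> h.py <<'E'
from scipy.spatial.transform import Rotation as Ro
a=np.radians(75.6); th=np.radians(14)
xt=np.array([np.cos(a)*np.cos(th),np.sin(a)*np.cos(th),-np.sin(th)]); yt=np.array([-np.sin(a),np.cos(a),0]); zt=np.cross(xt,yt)
S=.308*xt-.4535*yt+.0955*zt   # mid-board at stop face, floor level
Rt=np.c_[xt,-yt,-zt]
def lane(l,x,h): return S+xt*x+yt*(.048 if l=="L" else -.048)+zt*h, Rt   # tcp at height h off floor
def down(x,y,z,yaw):
    c,s=np.cos(np.radians(yaw)),np.sin(np.radians(yaw)); return np.array([x,y,z]),np.array([[c,s,0],[s,-c,0],[0,0,-1.]])
def plan(wps,start=None):
    if start is None:
        from rig import manip
        st=manip.state(); start=(st["position"],st["ee_rot"])
        print("now",st["time_s"],st["position"].round(4),"F",st["ft_force"].round(1),"w",round(st["gripper_width"],3),"g",round(st["grasp_force"],1))
    p,R=start
    for q,Q in wps:
        d=R.T@(q-p)/.12; r=Ro.from_matrix(R.T@Q).as_rotvec()/np.pi
        print(np.r_[d,r].round(3).tolist(),"rows>=",round(max(np.linalg.norm(d)*.12/.05,np.linalg.norm(r)*180/8.59),1),"to",q.round(3)); p,R=q,Q
E
python3 - <<'E'
from h import *
o=S-.1*xt; print("tray origin",o.round(4),"L",(S+.048*yt).round(4),"R",(S-.048*yt).round(4))
plan([down(.26,-.44,.23,35),down(.34,-.34,.22,55),down(.41,-.24,.2,75),down(.4453,-.1555,.17,88.9),down(.4453,-.1555,.04,88.9)])
E
```

```text
tray origin [0.4952 0.1051 0.0423] L [0.4728 0.211  0.0182] R [0.5658 0.1871 0.0182]
now 0.1 [ 0.1959 -0.54    0.2304] F [-0.3  0.2 -0.8] w 1.003 g 0.0
[0.786, -0.601, 0.005, -0.001, -0.0, -0.084] rows>= 2.4 to [ 0.26 -0.44  0.23]
[1.024, -0.3, 0.083, 0.0, 0.0, -0.111] rows>= 2.6 to [ 0.34 -0.34  0.22]
[1.017, -0.0, 0.167, 0.0, 0.0, -0.111] rows>= 2.5 to [ 0.41 -0.24  0.2 ]
[0.756, 0.102, 0.25, 0.0, 0.0, -0.077] rows>= 1.9 to [ 0.445 -0.156  0.17 ]
[0.0, 0.0, 1.083, 0.0, 0.0, 0.0] rows>= 2.6 to [ 0.445 -0.156  0.04 ]
```

Emit:
{"fn": "send_rows", "kwargs": {"rows": [[0.786,-0.6,0,0,0,-0.083],[0.786,-0.6,0,0,0,-0.083],[0.786,-0.6,0,0,0,-0.083]], "claw": -1, "newtons": 30}}

```text
time_s: 0.4
position: [0.2616, -0.4374, 0.2305]
ee_rot: [[0.818, 0.575, 0.0], [0.575, -0.818, 0.003], [0.002, -0.002, -1.0]]
ft_force: [-0.6, -0.3, 0.6]
gripper_width: 0.997
grasp_force: 0.0
```

Emit:
{"fn": "send_rows", "kwargs": {"rows": [[1,-0.3,0.08,0,0,-0.111],[1,-0.3,0.08,0,0,-0.111],[1,-0.3,0.08,0,0,-0.111]]}}

```text
time_s: 0.7
position: [0.3393, -0.34, 0.2211]
ee_rot: [[0.572, 0.82, -0.0], [0.82, -0.572, 0.001], [0.001, -0.001, -1.0]]
ft_force: [-0.0, -1.0, 0.2]
gripper_width: 0.997
grasp_force: 0.0
```

Emit:
{"fn": "send_rows", "kwargs": {"rows": [[1,0,0.167,0,0,-0.111],[1,0,0.167,0,0,-0.111],[1,0,0.167,0,0,-0.111]]}}

```text
time_s: 1.0
position: [0.4081, -0.2413, 0.2006]
ee_rot: [[0.256, 0.967, -0.001], [0.967, -0.256, 0.002], [0.002, -0.001, -1.0]]
ft_force: [-0.7, -0.3, 0.4]
gripper_width: 0.998
grasp_force: 0.0
```

Emit:
{"fn": "send_rows", "kwargs": {"rows": [[0.756,0.1,0.25,0,0,-0.077],[0.756,0.1,0.25,0,0,-0.077],[0.756,0.1,0.25,0,0,-0.077],[0.756,0.1,0.25,0,0,-0.077]]}}

```text
time_s: 1.4
position: [0.4423, -0.1594, 0.1711]
ee_rot: [[0.022, 1.0, -0.001], [1.0, -0.022, -0.0], [-0.0, -0.001, -1.0]]
ft_force: [-0.3, 0.6, 0.0]
gripper_width: 1.003
grasp_force: 0.0
```

```bash
python3 -c "
from h import *
plan([down(.4453,-.1555,.04,88.9)])"
```

```text
now 1.4 [ 0.4423 -0.1594  0.1711] F [-0.3  0.6  0. ] w 1.003 g 0.0
[0.033, 0.025, 1.093, -0.0, 0.0, -0.001] rows>= 2.6 to [ 0.445 -0.156  0.04 ]
```

Emit:
{"fn": "send_rows", "kwargs": {"rows": [[0.033,0.025,0.3,0,0,0],[0.033,0.025,0.6,0,0,0],[0.033,0.025,0.85,0,0,0],[0.033,0.025,1,0,0,0],[0.033,0.025,1,0,0,0]]}}

```text
time_s: 1.9
position: [0.4434, -0.1565, 0.0495]
ee_rot: [[0.026, 1.0, -0.004], [1.0, -0.026, 0.002], [0.002, -0.004, -1.0]]
ft_force: [-1.4, -0.2, -0.3]
gripper_width: 0.997
grasp_force: 0.0
```

Emit:
{"fn": "send_rows", "kwargs": {"rows": [[0,0,0.09,0,0,0],[0,0,0.09,0,0,0]]}}

```text
time_s: 2.1
position: [0.4455, -0.1569, 0.0409]
ee_rot: [[0.024, 1.0, 0.0], [1.0, -0.024, -0.0], [-0.0, 0.0, -1.0]]
ft_force: [-0.1, -1.3, 0.2]
gripper_width: 0.999
grasp_force: 0.0
```

Emit:
{"fn": "send_rows", "kwargs": {"rows": [[0,0,0,0,0,0],[0,0,0,0,0,0],[0,0,0,0,0,0],[0,0,0,0,0,0],[0,0,0,0,0,0]], "claw": 1, "newtons": 30}}

```text
time_s: 2.6
position: [0.4457, -0.1565, 0.0417]
ee_rot: [[0.023, 1.0, 0.0], [1.0, -0.023, -0.001], [-0.001, 0.0, -1.0]]
ft_force: [-2.6, 0.4, 5.9]
gripper_width: 0.526
grasp_force: 33.1
```

Emit:
{"fn": "send_rows", "kwargs": {"rows": [[0,0,0,0,0,0],[0,0,0,0,0,0],[0,0,0,0,0,0]]}}

```text
time_s: 2.9
position: [0.4457, -0.1564, 0.0417]
ee_rot: [[0.023, 1.0, 0.0], [1.0, -0.023, -0.001], [-0.001, 0.0, -1.0]]
ft_force: [-3.2, 0.7, 5.3]
gripper_width: 0.523
grasp_force: 33.1
```

```bash
python3 -c "
from h import *
p,R=lane('L',-.145,.07)
plan([down(.4453,-.1555,.13,88.9),down(.46,-.06,.17,82),(p+[0,0,.06],Rt),lane('L',-.145,.07),lane('L',-.145,.045)])"
```

```text
now 2.9 [ 0.4457 -0.1564  0.0417] F [-3.2  0.7  5.3] w 0.523 g 33.1
[0.007, -0.003, -0.736, 0.0, 0.0, -0.001] rows>= 1.8 to [ 0.445 -0.156  0.13 ]
[0.798, 0.107, -0.333, 0.0, 0.0, 0.038] rows>= 2.1 to [ 0.46 -0.06  0.17]
[1.226, -0.323, -0.093, 0.004, -0.078, 0.035] rows>= 3.1 to [0.442 0.091 0.181]
[0.121, 0.0, 0.485, 0.0, 0.0, 0.0] rows>= 1.2 to [0.442 0.091 0.121]
[0.0, 0.0, 0.208, 0.0, 0.0, 0.0] rows>= 0.5 to [0.441 0.085 0.097]
```

Emit:
{"fn": "send_rows", "kwargs": {"rows": [[0,0,-0.1,0,0,0],[0,0,-0.3,0,0,0],[0,0,-0.55,0,0,0],[0,0,-0.74,0,0,0],[0,0,-0.74,0,0,0]]}}

```text
time_s: 3.4
position: [0.4479, -0.1576, 0.1336]
ee_rot: [[0.023, 1.0, 0.007], [1.0, -0.023, -0.004], [-0.004, 0.007, -1.0]]
ft_force: [0.5, 0.0, -1.6]
gripper_width: 0.519
grasp_force: 32.4
```

Emit:
{"fn": "send_rows", "kwargs": {"rows": [[0.2,0.03,-0.1,0,0,0.01],[0.4,0.06,-0.2,0,0,0.02],[0.6,0.08,-0.28,0,0,0.03],[0.8,0.107,-0.333,0,0,0.038],[0.8,0.107,-0.333,0,0,0.038]]}}

```text
time_s: 3.9
position: [0.4605, -0.0581, 0.1692]
ee_rot: [[0.139, 0.99, -0.0], [0.99, -0.139, 0.001], [0.001, -0.0, -1.0]]
ft_force: [0.1, 0.8, -1.2]
gripper_width: 0.524
grasp_force: 32.4
```

```bash
python3 -c "
from h import *
p,R=lane('L',-.145,.07)
plan([(p+[0,-.03,.06],Rt),lane('L',-.145,.07),lane('L',-.145,.045)])"
```

```text
now 3.9 [ 0.4605 -0.0581  0.1692] F [ 0.1  0.8 -1.2] w 0.524 g 32.4
[0.963, -0.29, -0.098, 0.004, -0.078, 0.035] rows>= 2.4 to [0.442 0.061 0.181]
[0.356, -0.062, 0.427, 0.0, 0.0, 0.0] rows>= 1.3 to [0.442 0.091 0.121]
[0.0, 0.0, 0.208, 0.0, 0.0, 0.0] rows>= 0.5 to [0.441 0.085 0.097]
```

Emit:
{"fn": "send_rows", "kwargs": {"rows": [[0.25,-0.07,-0.03,0,-0.02,0.01],[0.5,-0.15,-0.06,0,-0.04,0.02],[0.75,-0.22,-0.08,0,-0.06,0.03],[0.963,-0.29,-0.098,0.004,-0.078,0.035],[0.963,-0.29,-0.098,0.004,-0.078,0.035]]}}

```text
time_s: 4.4
position: [0.4414, 0.062, 0.1798]
ee_rot: [[0.237, 0.97, -0.061], [0.941, -0.245, -0.235], [-0.243, -0.002, -0.97]]
ft_force: [0.1, -1.1, -1.7]
gripper_width: 0.522
grasp_force: 32.4
```

Emit:
{"fn": "send_rows", "kwargs": {"rows": [[0.12,-0.02,0.14,0,0,0],[0.24,-0.04,0.28,0,0,0],[0.356,-0.062,0.427,0,0,0],[0.356,-0.062,0.427,0,0,0],[0.356,-0.062,0.427,0,0,0]]}}

```text
time_s: 4.9
position: [0.4422, 0.0878, 0.1208]
ee_rot: [[0.242, 0.968, -0.062], [0.939, -0.25, -0.236], [-0.244, -0.001, -0.97]]
ft_force: [-0.4, 0.4, -1.5]
gripper_width: 0.519
grasp_force: 32.4
```

Run:
```python
from h import *
from rig import manip
plan([lane('L',-.145,.055),lane('L',-.145,.045)])
ims=[]
for n in("scene","top"):
    s=manip.snapshot(n); np.savez(f"{n}1.npz",**s)
    c=proj(s,[manip.state()["position"]])[0].astype(int); ims.append(cv2.resize(s["image"][max(0,c[1]-50):c[1]+50,max(0,c[0]-65):c[0]+65],(390,300),interpolation=cv2.INTER_CUBIC)); print(c)
cv2.imwrite("pics/hover1.png",cv2.hconcat(ims))
```

```text
now 4.9 [0.4422 0.0878 0.1208] F [-0.4  0.4 -1.5] w 0.519 g 32.4
[0.025, -0.008, 0.116, -0.0, 0.001, -0.0] rows>= 0.3 to [0.441 0.088 0.107]
[0.0, 0.0, 0.083, 0.0, 0.0, 0.0] rows>= 0.2 to [0.441 0.085 0.097]
[205 165]
[276 257]
```

View pics/hover1.png

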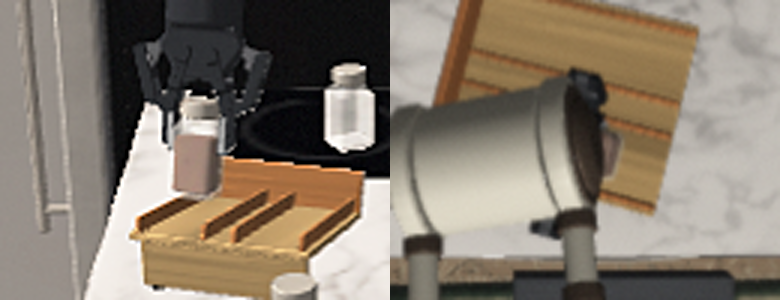

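The held red jar (scene crop 197,150) hangs square over the left lane, between its rails; lowering it now.

Emit:
{"fn": "send_rows", "kwargs": {"rows": [[0.025,-0.008,0.06,0,0,0],[0.025,-0.008,0.12,0,0,0],[0.025,-0.008,0.16,0,0,0],[0.025,-0.008,0.19,0,0,0],[0.025,-0.008,0.19,0,0,0]]}}

```text
time_s: 5.5
position: [0.4404, 0.0863, 0.0978]
ee_rot: [[0.243, 0.968, -0.061], [0.939, -0.25, -0.235], [-0.243, -0.0, -0.97]]
ft_force: [0.7, -0.5, -2.0]
gripper_width: 0.524
grasp_force: 32.4
```

Emit:
{"fn": "send_rows", "kwargs": {"rows": [[0,0,0.017,0,0,0],[0,0,0.017,0,0,0],[0,0,0.017,0,0,0]]}}

```text
time_s: 5.8
position: [0.441, 0.086, 0.0966]
ee_rot: [[0.243, 0.968, -0.059], [0.939, -0.25, -0.235], [-0.243, 0.001, -0.97]]
ft_force: [1.0, -0.4, -2.2]
gripper_width: 0.527
grasp_force: 32.4
```

```bash
python3 -c "
from h import *
plan([lane('L',-.145,.0417)])"
```

```text
now 5.8 [0.441  0.086  0.0966] F [ 1.  -0.4 -2.2] w 0.527 g 32.4
[-0.007, -0.002, 0.027, 0.0, 0.0, -0.0] rows>= 0.1 to [0.44  0.084 0.094]
```

Emit:
{"fn": "send_rows", "kwargs": {"rows": [[0,0,0.012,0,0,0],[0,0,0.012,0,0,0],[0,0,0.012,0,0,0]]}}

```text
time_s: 6.1
position: [0.4408, 0.0856, 0.0951]
ee_rot: [[0.243, 0.968, -0.06], [0.939, -0.25, -0.235], [-0.243, 0.001, -0.97]]
ft_force: [-0.4, -0.5, -1.7]
gripper_width: 0.52
grasp_force: 32.4
```

Emit:
{"fn": "send_rows", "kwargs": {"rows": [[0,0,0.01,0,0,0],[0,0,0.01,0,0,0],[0,0,0.01,0,0,0]]}}

```text
time_s: 6.4
position: [0.4407, 0.0854, 0.0939]
ee_rot: [[0.243, 0.968, -0.06], [0.939, -0.25, -0.235], [-0.243, 0.001, -0.97]]
ft_force: [-0.7, -0.1, -1.7]
gripper_width: 0.524
grasp_force: 32.4
```

Emit:
{"fn": "send_rows", "kwargs": {"rows": [[0,0,0.008,0,0,0],[0,0,0.008,0,0,0],[0,0,0.008,0,0,0]]}}

```text
time_s: 6.7
position: [0.4406, 0.0851, 0.0929]
ee_rot: [[0.243, 0.968, -0.06], [0.939, -0.25, -0.235], [-0.243, 0.001, -0.97]]
ft_force: [0.1, -0.4, -1.4]
gripper_width: 0.521
grasp_force: 32.4
```

Still free; keep feeling down in about 1 mm steps.

Emit:
{"fn": "send_rows", "kwargs": {"rows": [[0,0,0.008,0,0,0],[0,0,0.008,0,0,0],[0,0,0.008,0,0,0]]}}

```text
time_s: 7.0
position: [0.4406, 0.0849, 0.092]
ee_rot: [[0.243, 0.968, -0.06], [0.939, -0.25, -0.235], [-0.243, 0.001, -0.97]]
ft_force: [1.0, 0.6, -1.6]
gripper_width: 0.527
grasp_force: 32.4
```

Emit:
{"fn": "send_rows", "kwargs": {"rows": [[0,0,0.008,0,0,0],[0,0,0.008,0,0,0],[0,0,0.008,0,0,0]]}}

```text
time_s: 7.3
position: [0.4407, 0.0849, 0.0917]
ee_rot: [[0.243, 0.968, -0.06], [0.939, -0.25, -0.235], [-0.243, 0.001, -0.97]]
ft_force: [-2.6, 2.1, 6.1]
gripper_width: 0.524
grasp_force: 33.1
```

```bash
python3 -c "
from h import *
plan([lane('L',-.145,.0417)])"
```

```text
now 7.3 [0.4407 0.0849 0.0917] F [-2.6  2.1  6.1] w 0.524 g 33.1
[-0.008, -0.002, -0.015, 0.0, 0.0, -0.001] rows>= 0.0 to [0.44  0.084 0.094]
```

Emit:
{"fn": "send_rows", "kwargs": {"rows": [[0.06,0,0,0,0,0],[0.13,0,0,0,0,0],[0.2,0,0,0,0,0],[0.25,0,0,0,0,0],[0.25,0,0,0,0,0]]}}

```text
time_s: 7.8
position: [0.4494, 0.1137, 0.0846]
ee_rot: [[0.243, 0.968, -0.056], [0.94, -0.249, -0.234], [-0.241, 0.004, -0.971]]
ft_force: [1.1, 1.4, 4.0]
gripper_width: 0.523
grasp_force: 32.2
```

Emit:
{"fn": "send_rows", "kwargs": {"rows": [[0.08,0,0,0,0,0],[0.16,0,0,0,0,0],[0.24,0,0,0,0,0],[0.3,0,0,0,0,0],[0.3,0,0,0,0,0]]}}

```text
time_s: 8.3
position: [0.4584, 0.1478, 0.0761]
ee_rot: [[0.243, 0.968, -0.056], [0.94, -0.249, -0.234], [-0.24, 0.004, -0.971]]
ft_force: [1.5, 3.4, 5.7]
gripper_width: 0.525
grasp_force: 32.8
```

Emit:
{"fn": "send_rows", "kwargs": {"rows": [[0.08,0,0,0,0,0],[0.16,0,0,0,0,0],[0.24,0,0,0,0,0],[0.3,0,0,0,0,0],[0.3,0,0,0,0,0]]}}

```text
time_s: 8.8
position: [0.4668, 0.1809, 0.0677]
ee_rot: [[0.243, 0.968, -0.057], [0.939, -0.249, -0.236], [-0.242, 0.004, -0.97]]
ft_force: [0.6, 1.1, 7.8]
gripper_width: 0.523
grasp_force: 34.3
```

```bash
sed -i 's/+.0955\*zt/+.0937*zt/' h.py
python3 - <<'E'
from h import *
from rig import manip
plan([lane('L',-.023,.0417)])
ims=[]
for n in("scene","top"):
    s=manip.snapshot(n); np.savez(f"{n}2.npz",**s)
    c=proj(s,[manip.state()["position"]])[0].astype(int); ims.append(cv2.resize(s["image"][max(0,c[1]-50):c[1]+50,max(0,c[0]-65):c[0]+65],(390,300),interpolation=cv2.INTER_CUBIC)); print(c)
cv2.imwrite("pics/slide1.png",cv2.hconcat(ims))
E
```

```text
now 8.8 [0.4668 0.1809 0.0677] F [0.6 1.1 7.8] w 0.523 g 34.3
[0.156, -0.014, 0.006, 0.001, 0.0, -0.0] rows>= 0.4 to [0.47  0.199 0.062]
[216 170]
[242 247]
```

View pics/slide1.png

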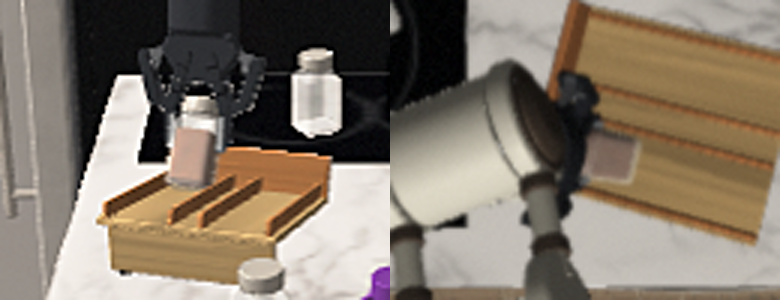

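The red jar (scene crop 190,155; top crop 610,155) is in the left lane, near the stop, but seems nearer the inner rail. Checking its lateral position by depth.

Run:
```python
from h import *
for n in("top","scene"):
    s=load(n+"2.npz");P=cloud(s)
    L=S+.048*yt; D=P-L; T=np.stack([D@xt,D@yt,D@zt],-1)*1000
    m=(abs(T[...,1])<48)&(T[...,0]>-110)&(T[...,0]<-25)&(T[...,2]>18)&(T[...,2]<80)
    q=T[m]; im=s["image"][m].astype(int)
    print(n,m.sum(),"front x by z:")
    for z in range(18,80,8):
        k=(q[:,2]>=z)&(q[:,2]<z+8)
        if k.sum()>3: print(z,k.sum(),"x",np.percentile(q[k,0],[5,50,95]).round(1),"y",np.percentile(q[k,1],[3,50,97]).round(1))
    m=(abs(T[...,1])<60)&(T[...,0]>-160)&(T[...,0]<-90)&(abs(T[...,2]-12)<8); q=T[m]
    H,e=np.histogram(q[:,1],bins=np.arange(-60,61,4)); print(dict(zip(e.astype(int),H)))
```

```text
top 274 front x by z:
18 45 x [-96.3 -81.7 -49. ] y [-34.7  -5.5  34.5]
26 30 x [-81.8 -78.9 -64. ] y [-27.9  -4.8  15.6]
34 27 x [-78.2 -76.4 -74. ] y [-25.6  -9.5  15.8]
42 29 x [-75.7 -73.2 -69.2] y [-28.6  -6.7  13.8]
50 34 x [-73.4 -70.4 -52.5] y [-28.4  -6.1  21.7]
58 36 x [-69.7 -67.2 -49.1] y [-38.4  -7.3  27.5]
66 38 x [-67.5 -64.6 -52.8] y [-30.7  -8.   18.4]
74 35 x [-64.2 -61.8 -51.8] y [-30.7  -0.6  16.1]
{np.int64(-60): np.int64(10), np.int64(-56): np.int64(4), np.int64(-52): np.int64(3), np.int64(-48): np.int64(4), np.int64(-44): np.int64(3), np.int64(-40): np.int64(2), np.int64(-36): np.int64(37), np.int64(-32): np.int64(19), np.int64(-28): np.int64(2), np.int64(-24): np.int64(3), np.int64(-20): np.int64(4), np.int64(-16): np.int64(3), np.int64(-12): np.int64(8), np.int64(-8): np.int64(3), np.int64(-4): np.int64(5), np.int64(0): np.int64(4), np.int64(4): np.int64(4), np.int64(8): np.int64(1), np.int64(12): np.int64(4), np.int64(16): np.int64(1), np.int64(20): np.int64(2), np.int64(24): np.int64(3), np.int64(28): np.int64(22), np.int64(32): np.int64(34), np.int64(36): 
[... 694 characters left out ...]
-44): np.int64(0), np.int64(-40): np.int64(0), np.int64(-36): np.int64(23), np.int64(-32): np.int64(8), np.int64(-28): np.int64(1), np.int64(-24): np.int64(0), np.int64(-20): np.int64(0), np.int64(-16): np.int64(0), np.int64(-12): np.int64(0), np.int64(-8): np.int64(0), np.int64(-4): np.int64(0), np.int64(0): np.int64(0), np.int64(4): np.int64(0), np.int64(8): np.int64(0), np.int64(12): np.int64(0), np.int64(16): np.int64(0), np.int64(20): np.int64(0), np.int64(24): np.int64(0), np.int64(28): np.int64(1), np.int64(32): np.int64(30), np.int64(36): np.int64(2), np.int64(40): np.int64(0), np.int64(44): np.int64(0), np.int64(48): np.int64(0), np.int64(52): np.int64(0), np.int64(56): np.int64(0)}
```

Run:
```python
from h import *
for n in("top","scene"):
    s=load(n+"1.npz");P=cloud(s)
    L=S+.048*yt+zt*.028; D=P-L; T=np.stack([D@xt,D@yt,D@zt],-1)*1000
    m=(abs(T[...,1])<30)&(T[...,0]>-200)&(T[...,0]<-110)&(T[...,2]>5)&(T[...,2]<80)
    q=T[m]
    print(n,m.sum())
    for z in range(5,80,8):
        k=(q[:,2]>=z)&(q[:,2]<z+8)
        if k.sum()>3: print(z,k.sum(),"x",np.percentile(q[k,0],[5,50,95]).round(1),"y",np.percentile(q[k,1],[3,50,97]).round(1))
```

```text
top 98
5 5 x [-170.2 -169.9 -167.2] y [-23.1  -0.7  15.6]
13 9 x [-170.6 -170.1 -169.4] y [-21.9  -3.6  11.3]
21 9 x [-170.8 -170.2 -158.3] y [-26.8  -9.5  14. ]
29 9 x [-170.6 -170.2 -168.4] y [-24.4 -14.9  10.9]
37 7 x [-170.9 -170.4 -165.9] y [-24.2  -1.9  13.6]
45 10 x [-171.  -170.4 -169.3] y [-23.9  -8.5   9.9]
53 5 x [-170.7 -170.2 -169.1] y [-21.9   0.7  13.4]
61 13 x [-171.2 -170.4 -163.3] y [-27.8  -7.7   8.8]
69 27 x [-170.6 -167.5 -161. ] y [-27.1 -17.2   6.1]
77 4 x [-168.7 -166.  -164.1] y [-21.3 -15.9  -9.8]
scene 483
5 50 x [-171.4 -167.2 -138.3] y [-24.6 -10.5  18. ]
13 53 x [-172.8 -167.6 -135.5] y [-24.5  -7.5  19.6]
21 49 x [-172.  -167.8 -138.4] y [-24.6  -9.9  15.9]
29 47 x [-173.4 -167.5 -144.9] y [-24.9  -9.   15.8]
37 48 x [-173.  -167.8 -145.6] y [-24.6  -9.2  18.3]
45 51 x [-172.  -168.6 -154.6] y [-28.8  -6.7  21.4]
53 54 x [-172.2 -166.1 -155.6] y [-28.9  -4.1  27.4]
61 52 x [-172.5 -167.5 -155.7] y [-27.9  -2.7  27.8]
69 61 x [-170.3 -164.4 -156.4] y [-29.6  -4.5  25.5]
77 18 x [-166.2 -161.2 -150.4] y [-27.2  -5.1  23.5]
```

Seen from depth: the jar was square at hover, but drag has tipped it about 20° in the pads, with its top leaning downhill. I'll turn the tool about the grasp point to stand it flat, easing it 4 mm toward the lane's middle.

Emit:
{"fn": "send_rows", "kwargs": {"rows": [[0.01,-0.006,-0.005,0,0.022,0],[0.02,-0.013,-0.008,0,0.044,0],[0.032,-0.02,-0.012,0,0.066,0],[0.043,-0.026,-0.014,0,0.088,0],[0.053,-0.033,-0.017,0,0.11,0]]}}

```text
time_s: 9.4
position: [0.4624, 0.1877, 0.0661]
ee_rot: [[0.249, 0.968, 0.026], [0.963, -0.25, 0.099], [0.102, 0.0, -0.995]]
ft_force: [-0.0, -0.2, -2.6]
gripper_width: 0.524
grasp_force: 33.1
```

Emit:
{"fn": "send_rows", "kwargs": {"rows": [[0,0,0,0,0,0],[0,0,0,0,0,0]]}}

```text
time_s: 9.6
position: [0.4625, 0.1874, 0.0662]
ee_rot: [[0.25, 0.968, 0.024], [0.963, -0.251, 0.095], [0.098, -0.0, -0.995]]
ft_force: [0.6, 0.2, -1.2]
gripper_width: 0.519
grasp_force: 33.1
```

```bash
cat > jar.py <<'E'
import sys
from h import *
from rig import manip
def jar(l,tag,x0=-110,x1=-25,sc="z"):
    st=manip.state(); L=S+yt*(.048 if l=="L" else -.048); d=(st["position"]-L)@np.c_[xt,yt,zt]*1000
    print("tcp in lane",d.round(1),"tool tilt deg",np.degrees(np.arctan2(st["ee_rot"][:,2]@xt,-st["ee_rot"][:,2]@zt)).round(1),"F xyz lane",(st["ft_force"]@np.c_[xt,yt,zt]).round(1))
    for n in("top","scene"):
        s=manip.snapshot(n); np.savez(f"{n}_{tag}.npz",**s); P=cloud(s)
        D=P-L; T=np.stack([D@xt,D@yt,D@zt],-1)*1000
        m=(abs(T[...,1])<30)&(T[...,0]>x0)&(T[...,0]<x1)&(T[...,2]>18)&(T[...,2]<80); q=T[m]; f=[]
        for z in range(18,78,6):
            k=(q[:,2]>=z)&(q[:,2]<z+6)
            if k.sum()>5: f.append((z+3,np.percentile(q[k,0],15),*np.percentile(q[k,1],[3,97])))
        f=np.array(f)
        if len(f)<3: print(n,"few",len(q)); continue
        c=np.polyfit(f[:,0],f[:,1],1); print(n,len(q),"front face x at z=20,48,70:",np.polyval(c,[20,48,70]).round(1),"tilt",np.degrees(np.arctan(c[0])).round(1),"y lo/hi",np.median(f[:6,2:],0).round(1))
if __name__=="__main__": jar(sys.argv[1],sys.argv[2],*map(float,sys.argv[3:]))
E
python3 jar.py L 3
```

```text
tcp in lane [-36.3   4.1  42.3] tool tilt deg 19.6 F xyz lane [ 0.6 -0.5 -1.1]
top few 0
scene 356 front face x at z=20,48,70: [-69.2 -67.2 -65.6] tilt 4.0 y lo/hi [-21.2  21.8]
```

Emit:
{"fn": "send_rows", "kwargs": {"rows": [[-0.003,0,0.008,0,0,0],[-0.003,0,0.008,0,0,0],[-0.003,0,0.008,0,0,0]]}}

```text
time_s: 10.0
position: [0.463, 0.1879, 0.0657]
ee_rot: [[0.248, 0.968, 0.026], [0.964, -0.249, 0.097], [0.1, 0.001, -0.995]]
ft_force: [0.9, 0.0, -1.7]
gripper_width: 0.521
grasp_force: 33.1
```

Emit:
{"fn": "send_rows", "kwargs": {"rows": [[-0.003,0,0.008,0,0,0],[-0.003,0,0.008,0,0,0],[-0.003,0,0.008,0,0,0]]}}

```text
time_s: 10.3
position: [0.4632, 0.1876, 0.0651]
ee_rot: [[0.249, 0.968, 0.026], [0.963, -0.25, 0.097], [0.101, 0.001, -0.995]]
ft_force: [-0.9, 1.9, 1.1]
gripper_width: 0.523
grasp_force: 33.4
```

Emit:
{"fn": "send_rows", "kwargs": {"rows": [[-0.003,0,0.008,0,0,0],[-0.003,0,0.008,0,0,0],[-0.003,0,0.008,0,0,0]]}}

```text
time_s: 10.6
position: [0.4632, 0.1876, 0.065]
ee_rot: [[0.249, 0.968, 0.026], [0.963, -0.25, 0.098], [0.101, 0.001, -0.995]]
ft_force: [-4.9, 0.2, 10.1]
gripper_width: 0.523
grasp_force: 34.5
```

Emit:
{"fn": "send_rows", "kwargs": {"rows": [[0.003,0,-0.007,0,0,0],[0.035,0,0.004,0,0,0],[0.067,0,0.016,0,0,0],[0.097,0,0.027,0,0,0],[0.097,0,0.027,0,0,0]]}}

```text
time_s: 11.1
position: [0.4668, 0.1992, 0.062]
ee_rot: [[0.248, 0.968, 0.028], [0.963, -0.25, 0.097], [0.101, 0.003, -0.995]]
ft_force: [2.3, -0.3, 3.0]
gripper_width: 0.517
grasp_force: 33.6
```

```bash
python3 jar.py L 4 -90 -15
```

```text
tcp in lane [-23.1   2.9  41.2] tool tilt deg 19.8 F xyz lane [-0.4 -2.3  3. ]
top few 0
scene 353 front face x at z=20,48,70: [-56.2 -54.6 -53.4] tilt 3.2 y lo/hi [-22.2  21.6]
```

Emit:
{"fn": "send_rows", "kwargs": {"rows": [[0.025,0,0.009,0,0,0],[0.047,0,0.016,0,0,0],[0.047,0,0.016,0,0,0]]}}

```text
time_s: 11.5
position: [0.4679, 0.2044, 0.0607]
ee_rot: [[0.248, 0.968, 0.027], [0.963, -0.25, 0.097], [0.1, 0.002, -0.995]]
ft_force: [1.2, -0.6, 4.6]
gripper_width: 0.521
grasp_force: 33.9
```

Emit:
{"fn": "send_rows", "kwargs": {"rows": [[0.016,0,0.006,0,0,0],[0.016,0,0.006,0,0,0],[0.016,0,0.006,0,0,0]]}}

```text
time_s: 11.8
position: [0.4683, 0.2063, 0.0602]
ee_rot: [[0.249, 0.968, 0.027], [0.963, -0.25, 0.097], [0.101, 0.002, -0.995]]
ft_force: [0.5, -0.2, 4.2]
gripper_width: 0.519
grasp_force: 33.9
```

```bash
python3 jar.py L 5 -90 -15
```

```text
tcp in lane [-15.7   3.2  41.3] tool tilt deg 19.8 F xyz lane [-1.1 -0.5  4.1]
top few 0
scene 338 front face x at z=20,48,70: [-49.5 -47.6 -46.1] tilt 3.8 y lo/hi [-21.5  20.7]
```

Near; feel for the stop in 1 mm steps.

Emit:
{"fn": "send_rows", "kwargs": {"rows": [[0.008,0,0.003,0,0,0],[0.008,0,0.003,0,0,0],[0.008,0,0.003,0,0,0]]}}

```text
time_s: 12.2
position: [0.4686, 0.2072, 0.06]
ee_rot: [[0.249, 0.968, 0.027], [0.963, -0.25, 0.097], [0.101, 0.002, -0.995]]
ft_force: [1.7, -1.4, 5.0]
gripper_width: 0.526
grasp_force: 34.0
```

Emit:
{"fn": "send_rows", "kwargs": {"rows": [[0.008,0,0.003,0,0,0],[0.008,0,0.003,0,0,0],[0.008,0,0.003,0,0,0]]}}

```text
time_s: 12.5
position: [0.4688, 0.2081, 0.0598]
ee_rot: [[0.249, 0.968, 0.027], [0.963, -0.25, 0.097], [0.101, 0.002, -0.995]]
ft_force: [0.1, -0.7, 6.2]
gripper_width: 0.523
grasp_force: 34.0
```

Emit:
{"fn": "send_rows", "kwargs": {"rows": [[0.008,0,0.003,0,0,0],[0.008,0,0.003,0,0,0],[0.008,0,0.003,0,0,0]]}}

```text
time_s: 12.8
position: [0.469, 0.2091, 0.0595]
ee_rot: [[0.249, 0.968, 0.027], [0.963, -0.25, 0.097], [0.101, 0.002, -0.995]]
ft_force: [0.3, -1.1, 5.9]
gripper_width: 0.522
grasp_force: 34.0
```

```bash
python3 jar.py L 6 -90 -15
```

```text
tcp in lane [-12.7   3.2  41.3] tool tilt deg 19.8 F xyz lane [-2.4 -0.6  5.5]
top few 0
scene 334 front face x at z=20,48,70: [-46.7 -44.5 -42.8] tilt 4.5 y lo/hi [-22.   21.2]
```

Emit:
{"fn": "send_rows", "kwargs": {"rows": [[0.008,0,0.003,0,0,0],[0.008,0,0.003,0,0,0],[0.008,0,0.003,0,0,0]]}}

```text
time_s: 13.2
position: [0.4692, 0.2098, 0.0593]
ee_rot: [[0.248, 0.968, 0.026], [0.963, -0.25, 0.096], [0.1, 0.002, -0.995]]
ft_force: [0.2, -2.5, 8.7]
gripper_width: 0.523
grasp_force: 34.3
```

Emit:
{"fn": "send_rows", "kwargs": {"rows": [[0.008,0,0.003,0,0,0],[0.008,0,0.003,0,0,0],[0.008,0,0.003,0,0,0]]}}

```text
time_s: 13.5
position: [0.4692, 0.2099, 0.0593]
ee_rot: [[0.248, 0.968, 0.026], [0.964, -0.249, 0.094], [0.098, 0.001, -0.995]]
ft_force: [-3.1, -7.5, 11.8]
gripper_width: 0.522
grasp_force: 34.9
```

```bash
python3 jar.py L 7 -90 -15
python3 - <<'E'
from h import *
s=load("scene_7.npz"); i=s["image"][120:210,170:275]; cv2.imwrite("pics/seat1.png",cv2.resize(i,None,fx=6,fy=6,interpolation=cv2.INTER_CUBIC))
E
```

```text
tcp in lane [-11.9   3.2  41.3] tool tilt deg 19.6 F xyz lane [-10.7   1.2   9.5]
top few 0
scene 339 front face x at z=20,48,70: [-44.3 -43.3 -42.5] tilt 2.1 y lo/hi [-22.3  21.6]
```

View pics/seat1.png

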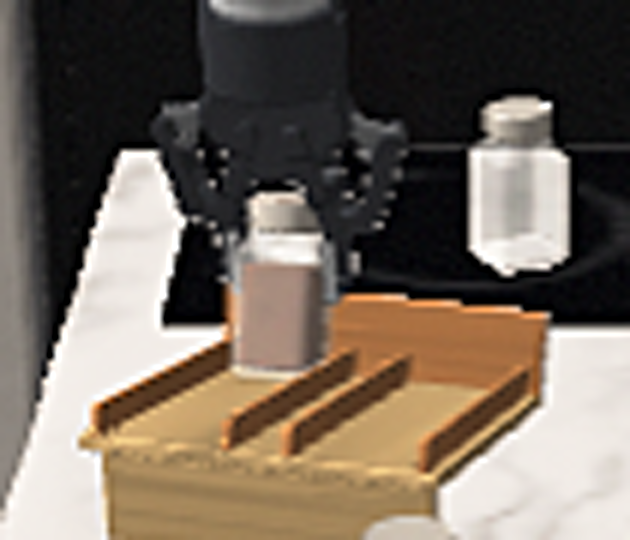

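The red jar (282,310) stands flat against the board in the left lane; a stop force of 11 N confirms it. Releasing and withdrawing.

Emit:
{"fn": "send_rows", "kwargs": {"rows": [[0,0,0,0,0,0],[0,0,0,0,0,0],[0,0,0,0,0,0],[0,0,0,0,0,0],[0,0,0,0,0,0]], "claw": -1}}

```text
time_s: 14.1
position: [0.4688, 0.2111, 0.0583]
ee_rot: [[0.249, 0.968, 0.025], [0.963, -0.25, 0.097], [0.1, 0.0, -0.995]]
ft_force: [0.5, -0.2, -0.4]
gripper_width: 1.003
grasp_force: 0.0
```

Emit:
{"fn": "send_rows", "kwargs": {"rows": [[0,0,0,0,0,0],[0,0,0,0,0,0]]}}

```text
time_s: 14.3
position: [0.469, 0.211, 0.0585]
ee_rot: [[0.249, 0.968, 0.026], [0.963, -0.25, 0.097], [0.1, 0.001, -0.995]]
ft_force: [0.5, -0.7, -0.4]
gripper_width: 1.004
grasp_force: 0.0
```

```bash
python3 jar.py L 8 -90 -15
```

```text
tcp in lane [-10.6   3.7  40.7] tool tilt deg 19.7 F xyz lane [-0.5 -0.7 -0.5]
top few 0
scene 302 front face x at z=20,48,70: [-45.6 -44.4 -43.4] tilt 2.5 y lo/hi [-21.4  21.2]
```

Emit:
{"fn": "send_rows", "kwargs": {"rows": [[0,0,-0.2,0,0,0],[0,0,-0.55,0,0,0],[0,0,-0.95,0,0,0],[0,0,-1,0,0,0]]}}

```text
time_s: 14.8
position: [0.4699, 0.1996, 0.1847]
ee_rot: [[0.248, 0.968, 0.038], [0.963, -0.25, 0.098], [0.104, 0.012, -0.994]]
ft_force: [0.3, -0.3, 0.7]
gripper_width: 1.005
grasp_force: 0.0
```

Run:
```python
from h import *
from rig import manip
s=manip.snapshot("top");np.savez("top9.npz",**s);P=cloud(s)
q=P[200:240,330:375].reshape(-1,3); k=q[:,2]>.02; print(cv2.minAreaRect((q[k,:2]*1000).astype(np.float32)),q[q[:,2]>.088].mean(0))
plan([down(.488,.105,.2,85),down(.51,.0,.21,95),down(.53,-.07,.2,105),down(.5434,-.1316,.16,112.6),down(.5434,-.1316,.04,112.6)])
```

```text
((543.4798583984375, -131.64993286132812), (45.543087005615234, 45.35762023925781), 23.478919982910156) [ 0.54333283 -0.13193764  0.09603664]
now 14.85 [0.469  0.1996 0.1829] F [-0.4  0.2 -0.2] w 1.001 g 0.0
[-0.705, 0.352, -0.213, 0.006, -0.033, -0.053] rows>= 2.0 to [0.488 0.105 0.2  ]
[-0.856, 0.259, -0.083, 0.0, 0.0, -0.056] rows>= 2.2 to [0.51 0.   0.21]
[-0.596, 0.115, 0.083, 0.0, 0.0, -0.056] rows>= 1.5 to [ 0.53 -0.07  0.2 ]
[-0.525, -0.025, 0.333, 0.0, 0.0, -0.042] rows>= 1.5 to [ 0.543 -0.132  0.16 ]
[0.0, 0.0, 1.0, 0.0, 0.0, 0.0] rows>= 2.4 to [ 0.543 -0.132  0.04 ]
```

Emit:
{"fn": "send_rows", "kwargs": {"rows": [[-0.35,0.18,-0.2,0,-0.015,-0.025],[-0.705,0.352,-0.213,0.006,-0.033,-0.053],[-0.705,0.352,-0.213,0.006,-0.033,-0.053],[-0.705,0.352,-0.213,0.006,-0.033,-0.053]]}}

```text
time_s: 15.25
position: [0.4846, 0.1046, 0.1934]
ee_rot: [[0.087, 0.996, -0.013], [0.996, -0.087, -0.001], [-0.002, -0.012, -1.0]]
ft_force: [0.2, 0.5, -0.7]
gripper_width: 0.999
grasp_force: 0.0
```

Emit:
{"fn": "send_rows", "kwargs": {"rows": [[-0.856,0.26,-0.083,0,0,-0.056],[-0.856,0.26,-0.083,0,0,-0.056],[-0.856,0.26,-0.083,0,0,-0.056]]}}

```text
time_s: 15.55
position: [0.5079, -0.0024, 0.2044]
ee_rot: [[-0.089, 0.996, -0.01], [0.996, 0.089, -0.003], [-0.002, -0.01, -1.0]]
ft_force: [-0.6, 1.1, -0.1]
gripper_width: 0.998
grasp_force: 0.0
```

Emit:
{"fn": "send_rows", "kwargs": {"rows": [[-0.6,0.115,0.083,0,0,-0.056],[-0.6,0.115,0.083,0,0,-0.056],[-0.6,0.115,0.083,0,0,-0.056]]}}

```text
time_s: 15.85
position: [0.5275, -0.0718, 0.1932]
ee_rot: [[-0.26, 0.965, -0.012], [0.965, 0.26, -0.001], [0.002, -0.012, -1.0]]
ft_force: [0.4, 0.7, 0.3]
gripper_width: 1.001
grasp_force: 0.0
```

Emit:
{"fn": "send_rows", "kwargs": {"rows": [[-0.525,-0.025,0.333,0,0,-0.042],[-0.525,-0.025,0.333,0,0,-0.042],[-0.525,-0.025,0.333,0,0,-0.042]]}}

```text
time_s: 16.15
position: [0.5395, -0.1317, 0.1518]
ee_rot: [[-0.385, 0.923, -0.015], [0.923, 0.386, 0.001], [0.006, -0.013, -1.0]]
ft_force: [-0.4, 0.3, -0.5]
gripper_width: 0.998
grasp_force: 0.0
```

```bash
python3 -c "
from h import *
plan([down(.5434,-.1316,.035,113)])"
```

```text
now 16.15 [ 0.5395 -0.1317  0.1518] F [-0.4  0.3 -0.5] w 0.998 g 0.0
[-0.018, 0.043, 0.973, -0.004, -0.002, -0.002] rows>= 2.3 to [ 0.543 -0.132  0.035]
```

Emit:
{"fn": "send_rows", "kwargs": {"rows": [[-0.018,0.043,0.25,-0.004,-0.002,0],[-0.018,0.03,0.5,-0.004,-0.002,0],[-0.018,0.03,0.75,-0.004,-0.002,0],[-0.018,0.03,0.92,-0.004,-0.002,0],[-0.018,0.03,0.92,-0.004,-0.002,0]]}}

```text
time_s: 16.65
position: [0.5414, -0.1295, 0.0415]
ee_rot: [[-0.389, 0.921, -0.002], [0.921, 0.389, 0.001], [0.002, -0.002, -1.0]]
ft_force: [-0.5, -0.1, 0.1]
gripper_width: 1.003
grasp_force: 0.0
```

```bash
python3 -c "
from h import *
plan([down(.5434,-.1316,.035,113)])"
```

```text
now 16.65 [ 0.5414 -0.1295  0.0415] F [-0.5 -0.1  0.1] w 1.003 g 0.0
[-0.022, 0.009, 0.054, -0.001, -0.001, -0.001] rows>= 0.1 to [ 0.543 -0.132  0.035]
```

Emit:
{"fn": "send_rows", "kwargs": {"rows": [[-0.022,0.009,0.054,0,0,0],[-0.022,0.009,0.054,0,0,0]]}}

```text
time_s: 16.85
position: [0.5471, -0.1348, 0.039]
ee_rot: [[-0.388, 0.922, 0.006], [0.922, 0.388, -0.003], [-0.005, 0.004, -1.0]]
ft_force: [-0.3, 0.6, 0.0]
gripper_width: 0.998
grasp_force: 0.0
```

Emit:
{"fn": "send_rows", "kwargs": {"rows": [[0,0,0,0,0,0],[0,0,0,0,0,0],[0,0,0,0,0,0],[0,0,0,0,0,0],[0,0,0,0,0,0]], "claw": 1, "newtons": 60}}

```text
time_s: 17.35
position: [0.5463, -0.1355, 0.039]
ee_rot: [[-0.388, 0.922, 0.004], [0.922, 0.388, -0.004], [-0.005, 0.003, -1.0]]
ft_force: [-2.1, -0.3, 5.2]
gripper_width: 0.515
grasp_force: 60.5
```

Emit:
{"fn": "send_rows", "kwargs": {"rows": [[0,0,0,0,0,0],[0,0,0,0,0,0],[0,0,0,0,0,0]]}}

```text
time_s: 17.65
position: [0.5463, -0.1355, 0.039]
ee_rot: [[-0.388, 0.922, 0.004], [0.922, 0.388, -0.003], [-0.005, 0.003, -1.0]]
ft_force: [-2.6, 0.6, 5.7]
gripper_width: 0.515
grasp_force: 60.5
```

Emit:
{"fn": "send_rows", "kwargs": {"rows": [[0,0,-0.1,0,0,0],[0,0,-0.35,0,0,0],[0,0,-0.7,0,0,0],[0,0,-1,0,0,0],[0,0,-1,0,0,0]]}}

```text
time_s: 18.15
position: [0.5494, -0.1364, 0.1652]
ee_rot: [[-0.388, 0.922, 0.015], [0.922, 0.388, -0.008], [-0.014, 0.011, -1.0]]
ft_force: [0.3, -1.3, -1.2]
gripper_width: 0.516
grasp_force: 61.5
```

```bash
python3 -c "
from h import *
S2=.002*xt+.0035*yt
p,R=lane('R',-.145,.07);p=p+S2
q,_=lane('R',-.145,.045)
plan([down(.54,-.04,.18,95),(p+[0,-.02,.06],Rt),(p,Rt),(q+S2,Rt)])"
```

```text
now 18.15 [ 0.5494 -0.1364  0.1652] F [ 0.3 -1.3 -1.2] w 0.516 g 61.5
[0.769, 0.241, -0.131, 0.004, 0.004, 0.099] rows>= 2.1 to [ 0.54 -0.04  0.18]
[0.749, -0.001, 0.009, 0.013, -0.077, 0.107] rows>= 2.8 to [0.532 0.05  0.179]
[0.278, -0.041, 0.446, 0.0, 0.0, 0.0] rows>= 1.3 to [0.532 0.07  0.119]
[-0.0, -0.0, 0.208, 0.0, 0.0, 0.0] rows>= 0.5 to [0.531 0.064 0.095]
```

Emit:
{"fn": "send_rows", "kwargs": {"rows": [[0.2,0.06,-0.05,0,0,0.025],[0.4,0.12,-0.1,0,0,0.05],[0.6,0.18,-0.13,0.004,0.004,0.075],[0.769,0.24,-0.13,0.004,0.004,0.099],[0.769,0.24,-0.13,0.004,0.004,0.099]]}}

```text
time_s: 18.65
position: [0.5355, -0.0361, 0.1726]
ee_rot: [[-0.089, 0.996, -0.013], [0.996, 0.089, 0.008], [0.009, -0.012, -1.0]]
ft_force: [0.0, -1.3, -2.2]
gripper_width: 0.518
grasp_force: 61.5
```

Emit:
{"fn": "send_rows", "kwargs": {"rows": [[0.19,0,0,0.003,-0.02,0.027],[0.38,0,0,0.006,-0.04,0.054],[0.57,0,0,0.01,-0.06,0.08],[0.749,0,0.009,0.013,-0.077,0.107],[0.749,0,0.009,0.013,-0.077,0.107]]}}

```text
time_s: 19.15
position: [0.5279, 0.0537, 0.1716]
ee_rot: [[0.234, 0.97, -0.072], [0.942, -0.244, -0.228], [-0.239, -0.014, -0.971]]
ft_force: [1.1, -0.9, -1.4]
gripper_width: 0.513
grasp_force: 61.5
```

```bash
python3 -c "
from h import *
S2=-.002*xt+.0035*yt
plan([(lane('R',-.145,.06)[0]+S2,Rt),(lane('R',-.145,.044)[0]+S2,Rt)])"
```

```text
now 19.15 [0.5279 0.0537 0.1716] F [ 1.1 -0.9 -1.4] w 0.513 g 61.5
[0.204, 0.008, 0.477, -0.004, -0.001, 0.002] rows>= 1.2 to [0.53  0.063 0.11 ]
[-0.0, -0.0, 0.133, 0.0, 0.0, 0.0] rows>= 0.3 to [0.529 0.06  0.095]
```

Emit:
{"fn": "send_rows", "kwargs": {"rows": [[0.1,0.004,0.15,-0.004,0,0.002],[0.2,0.008,0.32,-0.004,0,0.002],[0.204,0.008,0.45,-0.004,-0.001,0.002],[0.204,0.008,0.477,-0.004,-0.001,0.002],[0.204,0.008,0.477,-0.004,-0.001,0.002]]}}

```text
time_s: 19.65
position: [0.5308, 0.0597, 0.111]
ee_rot: [[0.244, 0.968, -0.061], [0.939, -0.251, -0.234], [-0.242, 0.0, -0.97]]
ft_force: [-0.2, -0.1, -1.1]
gripper_width: 0.511
grasp_force: 61.4
```

```bash
python3 jar.py R g1 -200 -110; python3 -c "
from h import *
S2=-.002*xt+.0035*yt
plan([(lane('R',-.145,.044)[0]+S2,Rt)])"
```

```text
tcp in lane [-150.6    2.2   59.9] tool tilt deg -0.0 F xyz lane [ 0.1  0.1 -1.1]
top few 17
scene 364 front face x at z=20,48,70: [-166.1 -166.9 -167.5] tilt -1.7 y lo/hi [-21.8  18.6]
now 19.75 [0.532  0.0601 0.1125] F [ 0.7 -0.2 -1.9] w 0.518 g 61.4
[0.028, -0.02, 0.146, 0.001, -0.0, -0.001] rows>= 0.4 to [0.529 0.06  0.095]
```

Emit:
{"fn": "send_rows", "kwargs": {"rows": [[0.01,-0.01,0.05,0,0,0],[0.02,-0.01,0.1,0,0,0],[0.028,-0.01,0.13,0,0,0],[0.028,-0.01,0.14,0,0,0],[0.028,-0.01,0.14,0,0,0]]}}

```text
time_s: 20.25
position: [0.5297, 0.0603, 0.094]
ee_rot: [[0.244, 0.968, -0.059], [0.939, -0.251, -0.234], [-0.242, 0.001, -0.97]]
ft_force: [0.4, -0.2, -1.2]
gripper_width: 0.515
grasp_force: 61.4
```

Emit:
{"fn": "send_rows", "kwargs": {"rows": [[0,0,0.012,0,0,0],[0,0,0.012,0,0,0],[0,0,0.012,0,0,0]]}}

```text
time_s: 20.55
position: [0.5299, 0.06, 0.093]
ee_rot: [[0.244, 0.968, -0.059], [0.939, -0.251, -0.234], [-0.242, 0.002, -0.97]]
ft_force: [-0.3, -0.2, -1.5]
gripper_width: 0.512
grasp_force: 61.4
```

Emit:
{"fn": "send_rows", "kwargs": {"rows": [[0,0,0.01,0,0,0],[0,0,0.01,0,0,0],[0,0,0.01,0,0,0]]}}

```text
time_s: 20.85
position: [0.5297, 0.0597, 0.0917]
ee_rot: [[0.244, 0.968, -0.059], [0.939, -0.251, -0.234], [-0.242, 0.002, -0.97]]
ft_force: [-0.2, -0.1, -1.7]
gripper_width: 0.517
grasp_force: 61.4
```

Emit:
{"fn": "send_rows", "kwargs": {"rows": [[0,0,0.008,0,0,0],[0,0,0.008,0,0,0],[0,0,0.008,0,0,0]]}}

```text
time_s: 21.15
position: [0.5296, 0.0595, 0.0908]
ee_rot: [[0.244, 0.968, -0.059], [0.939, -0.251, -0.234], [-0.242, 0.002, -0.97]]
ft_force: [-0.3, -0.4, -2.0]
gripper_width: 0.511
grasp_force: 61.4
```

```bash
python3 -c "
from h import *
plan([lane('R',-.145,.039)])"
```

```text
now 21.15 [0.5296 0.0595 0.0908] F [-0.3 -0.4 -2. ] w 0.511 g 61.4
[0.01, 0.027, 0.01, 0.0, -0.0, -0.001] rows>= 0.1 to [0.533 0.06  0.089]
```

Emit:
{"fn": "send_rows", "kwargs": {"rows": [[0,0,0.008,0,0,0],[0,0,0.008,0,0,0],[0,0,0.008,0,0,0]]}}

```text
time_s: 21.45
position: [0.5296, 0.0593, 0.0898]
ee_rot: [[0.244, 0.968, -0.059], [0.939, -0.251, -0.234], [-0.242, 0.002, -0.97]]
ft_force: [0.5, 0.3, -0.9]
gripper_width: 0.511
grasp_force: 61.4
```

Emit:
{"fn": "send_rows", "kwargs": {"rows": [[0,0,0.006,0,0,0],[0,0,0.006,0,0,0],[0,0,0.006,0,0,0]]}}

```text
time_s: 21.75
position: [0.5297, 0.0592, 0.0896]
ee_rot: [[0.244, 0.968, -0.059], [0.939, -0.251, -0.234], [-0.241, 0.002, -0.97]]
ft_force: [-2.3, 0.7, 2.6]
gripper_width: 0.512
grasp_force: 61.8
```

Emit:
{"fn": "send_rows", "kwargs": {"rows": [[0,0,0.005,0,0,0],[0,0,0.005,0,0,0],[0,0,0.005,0,0,0]]}}

```text
time_s: 22.05
position: [0.5297, 0.0592, 0.0896]
ee_rot: [[0.244, 0.968, -0.059], [0.939, -0.251, -0.234], [-0.241, 0.002, -0.97]]
ft_force: [-3.6, 3.4, 6.6]
gripper_width: 0.516
grasp_force: 62.3
```

Emit:
{"fn": "send_rows", "kwargs": {"rows": [[0,0,-0.004,0,0,0],[0.05,0,-0.004,0,0,0],[0.1,0,-0.004,0,0,0],[0.15,0,-0.004,0,0,0],[0.15,0,-0.004,0,0,0]]}}

```text
time_s: 22.55
position: [0.5349, 0.0767, 0.085]
ee_rot: [[0.243, 0.968, -0.057], [0.939, -0.25, -0.234], [-0.241, 0.003, -0.97]]
ft_force: [1.0, 0.1, 4.2]
gripper_width: 0.512
grasp_force: 61.8
```

```bash
python3 jar.py R g2 -180 -90
```

```text
tcp in lane [-127.4    2.5   38.9] tool tilt deg 0.0 F xyz lane [-0.7 -1.   4.2]
top 40 front face x at z=20,48,70: [-144.1 -144.1 -144. ] tilt 0.1 y lo/hi [-17.3  15.6]
scene 409 front face x at z=20,48,70: [-145.2 -144.2 -143.4] tilt 2.1 y lo/hi [-22.8  22.9]
```

Emit:
{"fn": "send_rows", "kwargs": {"rows": [[0.07,0,-0.001,0,0,0],[0.14,0,-0.002,0,0,0],[0.21,0,-0.002,0,0,0],[0.28,0,-0.002,0,0,0],[0.28,0,-0.002,0,0,0]]}}

```text
time_s: 23.15
position: [0.5426, 0.1084, 0.0769]
ee_rot: [[0.243, 0.968, -0.058], [0.939, -0.25, -0.234], [-0.241, 0.002, -0.97]]
ft_force: [-0.3, 1.0, 5.7]
gripper_width: 0.519
grasp_force: 61.9
```

```bash
python3 jar.py R g3 -150 -50
```

```text
tcp in lane [-93.8   2.9  38.9] tool tilt deg 0.0 F xyz lane [-0.5  0.5  5.8]
top 97 front face x at z=20,48,70: [-110.9 -110.5 -110.1] tilt 1.0 y lo/hi [-20.  21.]
scene 384 front face x at z=20,48,70: [-112.  -110.6 -109.6] tilt 2.8 y lo/hi [-21.6  23. ]
```

Emit:
{"fn": "send_rows", "kwargs": {"rows": [[0.07,0,-0.001,0,0,0],[0.14,0,-0.002,0,0,0],[0.21,0,-0.003,0,0,0],[0.27,0,-0.003,0,0,0],[0.27,0,-0.003,0,0,0]]}}

```text
time_s: 23.75
position: [0.5501, 0.1388, 0.0691]
ee_rot: [[0.243, 0.968, -0.059], [0.939, -0.25, -0.234], [-0.241, 0.002, -0.97]]
ft_force: [-0.5, 0.9, 3.5]
gripper_width: 0.516
grasp_force: 61.9
```

Emit:
{"fn": "send_rows", "kwargs": {"rows": [[0.06,0,0,0,0,0],[0.12,0,-0.001,0,0,0],[0.17,0,-0.001,0,0,0],[0.2,0,-0.001,0,0,0],[0.2,0,-0.001,0,0,0]]}}

```text
time_s: 24.25
position: [0.5559, 0.1613, 0.0633]
ee_rot: [[0.243, 0.968, -0.059], [0.939, -0.25, -0.234], [-0.241, 0.002, -0.971]]
ft_force: [0.3, 0.5, 2.3]
gripper_width: 0.518
grasp_force: 61.8
```

```bash
python3 jar.py R g4 -100 -20
```

```text
tcp in lane [-37.6   3.2  39. ] tool tilt deg 0.0 F xyz lane [-0.  -0.2  2.4]
top 137 front face x at z=20,48,70: [-54.5 -54.1 -53.8] tilt 0.8 y lo/hi [-16.3  21.9]
scene 359 front face x at z=20,48,70: [-55.9 -54.6 -53.6] tilt 2.7 y lo/hi [-20.9  22.2]
```

About 10 mm left; go 6 mm, then feel.

Emit:
{"fn": "send_rows", "kwargs": {"rows": [[0.025,0,0,0,0,0],[0.05,0,0,0,0,0],[0.05,0,0,0,0,0]]}}

```text
time_s: 24.65
position: [0.5573, 0.1666, 0.062]
ee_rot: [[0.244, 0.968, -0.059], [0.939, -0.251, -0.234], [-0.242, 0.002, -0.97]]
ft_force: [-0.1, -0.8, 1.9]
gripper_width: 0.513
grasp_force: 61.7
```

Emit:
{"fn": "send_rows", "kwargs": {"rows": [[0.012,0,0,0,0,0],[0.012,0,0,0,0,0],[0.012,0,0,0,0,0]]}}

```text
time_s: 24.95
position: [0.5576, 0.1677, 0.0617]
ee_rot: [[0.244, 0.968, -0.059], [0.939, -0.251, -0.234], [-0.242, 0.001, -0.97]]
ft_force: [-0.3, -0.2, 1.5]
gripper_width: 0.514
grasp_force: 61.7
```

Emit:
{"fn": "send_rows", "kwargs": {"rows": [[0.01,0,0,0,0,0],[0.01,0,0,0,0,0],[0.01,0,0,0,0,0]]}}

```text
time_s: 25.25
position: [0.5579, 0.1689, 0.0614]
ee_rot: [[0.244, 0.968, -0.059], [0.939, -0.251, -0.234], [-0.241, 0.002, -0.97]]
ft_force: [0.4, -0.0, 0.7]
gripper_width: 0.512
grasp_force: 61.6
```

Emit:
{"fn": "send_rows", "kwargs": {"rows": [[0.008,0,0,0,0,0],[0.008,0,0,0,0,0],[0.008,0,0,0,0,0]]}}

```text
time_s: 25.55
position: [0.5582, 0.1698, 0.0612]
ee_rot: [[0.244, 0.968, -0.059], [0.939, -0.251, -0.234], [-0.242, 0.002, -0.97]]
ft_force: [0.1, -0.3, -0.9]
gripper_width: 0.512
grasp_force: 61.5
```

```bash
python3 jar.py R g5 -100 -20
```

```text
tcp in lane [-28.5   3.1  39. ] tool tilt deg 0.0 F xyz lane [-0.1 -0.2 -1. ]
top 145 front face x at z=20,48,70: [-45.3 -45.1 -45. ] tilt 0.4 y lo/hi [-17.2  20.4]
scene 347 front face x at z=20,48,70: [-47.3 -46.4 -45.7] tilt 1.9 y lo/hi [-21.8  22.4]
```

Emit:
{"fn": "send_rows", "kwargs": {"rows": [[0.008,0,0.004,0,0,0],[0.008,0,0.004,0,0,0],[0.008,0,0.004,0,0,0]]}}

```text
time_s: 25.95
position: [0.5585, 0.1704, 0.061]
ee_rot: [[0.244, 0.968, -0.059], [0.939, -0.251, -0.235], [-0.242, 0.002, -0.97]]
ft_force: [-1.8, -0.7, 4.0]
gripper_width: 0.512
grasp_force: 61.8
```

Emit:
{"fn": "send_rows", "kwargs": {"rows": [[0.008,0,0.002,0,0,0],[0.008,0,0.002,0,0,0],[0.008,0,0.002,0,0,0]]}}

```text
time_s: 26.25
position: [0.5587, 0.1707, 0.0609]
ee_rot: [[0.244, 0.968, -0.059], [0.939, -0.251, -0.236], [-0.243, 0.002, -0.97]]
ft_force: [-3.3, -3.1, 6.4]
gripper_width: 0.513
grasp_force: 62.1
```

Emit:
{"fn": "send_rows", "kwargs": {"rows": [[0.008,0,0,0,0,0],[0.008,0,0,0,0,0],[0.008,0,0,0,0,0]]}}

```text
time_s: 26.55
position: [0.5588, 0.171, 0.0609]
ee_rot: [[0.244, 0.968, -0.06], [0.938, -0.251, -0.237], [-0.245, 0.001, -0.97]]
ft_force: [-4.6, -5.0, 8.6]
gripper_width: 0.518
grasp_force: 62.2
```

```bash
python3 jar.py R g6 -100 -20
```

```text
tcp in lane [-27.2   2.8  39.1] tool tilt deg -0.2 F xyz lane [-7.9  3.2  6.9]
top 149 front face x at z=20,48,70: [-44.4 -43.9 -43.4] tilt 1.1 y lo/hi [-20.5  20.4]
scene 353 front face x at z=20,48,70: [-45.2 -44.1 -43.2] tilt 2.3 y lo/hi [-21.8  22.4]
```

Emit:
{"fn": "send_rows", "kwargs": {"rows": [[0,0,0,0,0,0],[0,0,0,0,0,0],[0,0,0,0,0,0],[0,0,0,0,0,0],[0,0,0,0,0,0]], "claw": -1}}

```text
time_s: 27.15
position: [0.5589, 0.1724, 0.0598]
ee_rot: [[0.244, 0.968, -0.059], [0.939, -0.251, -0.234], [-0.241, 0.002, -0.97]]
ft_force: [-1.0, 0.4, 0.1]
gripper_width: 1.002
grasp_force: 0.0
```

Emit:
{"fn": "send_rows", "kwargs": {"rows": [[0,0,0,0,0,0],[0,0,-0.2,0,0,0],[0,0,-0.55,0,0,0],[0,0,-0.95,0,0,0],[0,0,-1,0,0,0]]}}

```text
time_s: 27.65
position: [0.57, 0.2023, 0.1838]
ee_rot: [[0.246, 0.968, -0.047], [0.94, -0.25, -0.231], [-0.236, 0.013, -0.972]]
ft_force: [0.8, 0.0, 0.4]
gripper_width: 0.996
grasp_force: 0.0
```

Emit:
{"fn": "send_rows", "kwargs": {"rows": [[-0.5,0,-0.3,0,0,0],[-1,0,-0.3,0,0,0],[-1,0,-0.3,0,0,0],[-1,0,-0.3,0,0,0]]}}

```text
time_s: 28.05
position: [0.5392, 0.0935, 0.2422]
ee_rot: [[0.248, 0.967, -0.057], [0.938, -0.254, -0.235], [-0.241, 0.005, -0.97]]
ft_force: [0.0, 0.8, -0.4]
gripper_width: 1.0
grasp_force: 0.0
```

Emit:
{"fn": "send_rows", "kwargs": {"rows": [[-0.5,0,0,0,0,0],[-1,0,0,0,0,0],[-1,0,0,0,0,0],[-1,0,0,0,0,0]]}}

```text
time_s: 28.45
position: [0.5095, -0.0181, 0.2695]
ee_rot: [[0.247, 0.967, -0.059], [0.938, -0.254, -0.234], [-0.242, 0.003, -0.97]]
ft_force: [0.2, -0.3, 0.2]
gripper_width: 1.001
grasp_force: 0.0
```

```bash
python3 jar.py R g7 -90 0;python3 jar.py L g7 -90 0
python3 - <<'E'
from h import *
i=[cv2.resize(load("scene_g7.npz")["image"][120:220,170:300],(390,300)),cv2.resize(load("top_g7.npz")["image"][180:280,200:330],(390,300))]
cv2.imwrite("pics/final.png",cv2.hconcat(i))
E
```

```text
tcp in lane [-267.2    3.5  194.2] tool tilt deg 0.0 F xyz lane [-0.2 -0.3  0.1]
top 162 front face x at z=20,48,70: [-44.6 -43.7 -42.9] tilt 1.9 y lo/hi [-17.6  20.3]
scene 323 front face x at z=20,48,70: [-45.4 -44.3 -43.4] tilt 2.3 y lo/hi [-20.2  22.4]
tcp in lane [-264.9  -92.   193.7] tool tilt deg 0.1 F xyz lane [ 0.6  0.4 -0.4]
top 176 front face x at z=20,48,70: [-44.8 -43.8 -43. ] tilt 2.0 y lo/hi [-22.6  16.7]
scene 323 front face x at z=20,48,70: [-45.2 -44.1 -43.3] tilt 2.3 y lo/hi [-22.5  21.7]
```

View pics/final.png

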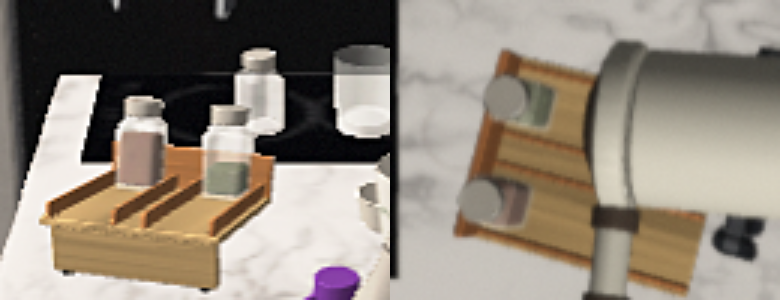

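Both jars stand upright against the back stop, red-brown at (140,155) and green at (228,160) in the scene crop. Their front faces match to 0.2 mm, both are centred in their lanes, and the arm is clear.

```bash
python3 -c "
from rig import manip
print(manip.close_job())"
```

```text
the job is handed in; nothing more can be done
None
```

Both jars are in the tray against the back stop, the reddish-brown one in the left lane and the dark green one in the right. The job is handed in with no verdict shown; the red jar tipped about 20° in the grip partway down its lane, and I squared it before it reached the stop.

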